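Slip-test the machine feet on the tilt ramp and sort them

ROBOT

A 6-joint arm with a two-finger parallel gripper is mounted at the origin on a cart in front of the work surface, level with it; the furniture and walls round the work are solid. World frame = base frame: x ahead of the robot, y to its left, z up, the work surface at z = 0. Lengths are in m, angles in degrees, forces in N, time in s.
With the tool pointing down it reaches from about 0.35 to 0.875 m from the base axis. Payload 4.2 kg.
Tool frame: the origin (TCP) lies between the finger pads; the fingertips stand 14 mm ahead of it and the grasp point (between the pads) lies 5 mm behind it; x points along the fingers, y is the direction in which the jaws open and shut, and the axes are right-handed (so a half turn about x gives the same grasp; the last joint's range is limited). The gripper opens to 87 mm and grips with 3 to 60 N. Pads are 19 mm wide; open, the fingers measure 117 mm over their backs; the gripper's body (75 mm by 190 mm) begins 51 mm behind the grasp point.
Start: joints at [81.566, 22.042, 0.453, 0, -68.411, -14.817], TCP at [0.247, 0.574, 0.237] pointing down, gripper open.
Joint ranges: [-179.83, 179.83], [-69.29, 118.12], [-61.27, 80.66], [-181.25, 117.63], [-171.15, -9.14], [-177.46, 177.46]. Speed limits (degrees/s): [159.86, 159.86, 180, 180, 180, 180].

INTERFACE

Orientations are given as [roll, pitch, yaw] about the fixed x, y, z axes, in that order (R = Rz(yaw) Ry(pitch) Rx(roll)).
In Python, from cell import arm gives the robot as it stands. The module is installed in compiled form; this text tells all that it offers.
- The arm moves only by the shell command python3 -m creep 'ROWS' [OPENING]. ROWS is JSON, a list that holds one entry, the list of rows, each a list of 6 numbers: the shift along the tool's x, y, z in m, then the turn, a rotation vector about the tool's x, y, z in degrees. In form: [[[tx, ty, tz, rx, ry, rz], ...]]. A call has 1 to 12 rows; each row shifts and turns the commanded pose from where the row before left it, along the tool's axes as they then stand; what a row does not reach is not made up. A row lasts 1/8 s, in which the tool goes at most 62.5 mm and 10.7 degrees, less where a joint would pass 70% of its speed; a pose out of reach is approached as far as the arm can. A call is refused whole if a number of a shift passes 0.0625 or a number of a turn 10.7, either way. A call with a gripper value outside its range is refused whole. OPENING is the gripper command: -1 is fully open, 1 is shut, values between are in proportion, set as the call begins (- or left out, the last holds). The fingers move at their own pace and stop on an object; the grip force is fixed at half the most. Time passes only in rows, so rows that do not move let the fingers close. It gives the time, the measured TCP pose, the force and the opening at its end, in the units of the state.
- arm.get_state(): the state, without advancing time (a new reading comes with each control period).
- arm.capture(name): name is "side" or "top"; returns (picture, depth): 384x512x3 uint8, red, green, blue; 384x512 float32, m along the optical axis (not along the pixel's ray), 0 where there is no reading.
- arm.camera_info(name): a dict with "fx", "fy", "cx", "cy" (pixels), "xyz" and "rotation" of the camera in the world. Camera axes: x right, y down, z forward; pixel columns grow to the right and rows downward; lengths in m; the calibration is good to about 2 mm. A picture is of the moment at which its call begins. camera_info takes no time and is no camera call.
- arm.job_done(): hands the job in, once; it reports no verdict.
The state is a dict: "time_s": time; "qpos": joint angles; "dq": joint speeds; "effort": joint torques, N m; "tool_pos": TCP position; "tcp_rot": TCP orientation; "contact_force": force on the tool from outside, world axes, zero at the start; "wrist_torque": the same for the moment, N m; "width": opening from 0.0 (shut) to 1.0 (fully open).
Only numpy, scipy, OpenCV 4.12 (cv2) and the standard library are available. Lean on these libraries where they do the work, as an engineer would, in place of code of your own. Each camera call takes 0.05 s, during which the arm holds its last target.

TASK

These machine feet look alike, but some have a slick coated sole and some bare rubber: stand all of them together upright on the start circles of the level slip tester (one to a circle), turn the red handle to test so that the ramp tilts, and see which ones slide down to the yellow stop. Then turn the handle back to load, with the feet still on the ramp, and only then sort them: those that slid go upright into the blue tray, those that stayed put upright into the yellow tray. Leave the handle at load and do not move the tape measure.

Things in the scene. Friction and masses are not known exactly. Their poses are not given: they have to be found in the camera images.
- foot_1_mid (a point): centre (half-way up) of a machine foot, 0.13 kg: round base 56 mm across, 14 mm high, on it an upright steel stud 18 mm across, 42 mm long (z up the stud). Grasp the stud, fingertips above the base (base top is 14 mm below this point). A bare rubber sole has friction 0.9, a slick one 0.11 (slides to the stop in a second); all look alike, only the test tells. Only 3 or 4 of 6 are present
- foot_2_mid (a point): centre (half-way up) of a machine foot, 0.13 kg: round base 56 mm across, 14 mm high, on it an upright steel stud 18 mm across, 42 mm long (z up the stud). Grasp the stud, fingertips above the base (base top is 14 mm below this point). A bare rubber sole has friction 0.9, a slick one 0.11 (slides to the stop in a second); all look alike, only the test tells. Only 3 or 4 of 6 are present
- foot_3_mid (a point): centre (half-way up) of a machine foot, 0.13 kg: round base 56 mm across, 14 mm high, on it an upright steel stud 18 mm across, 42 mm long (z up the stud). Grasp the stud, fingertips above the base (base top is 14 mm below this point). A bare rubber sole has friction 0.9, a slick one 0.11 (slides to the stop in a second); all look alike, only the test tells. Only 3 or 4 of 6 are present
- foot_4_mid (a point): centre (half-way up) of a machine foot, 0.13 kg: round base 56 mm across, 14 mm high, on it an upright steel stud 18 mm across, 42 mm long (z up the stud). Grasp the stud, fingertips above the base (base top is 14 mm below this point). A bare rubber sole has friction 0.9, a slick one 0.11 (slides to the stop in a second); all look alike, only the test tells. Only 3 or 4 of 6 are present
- foot_5_mid (a point): centre (half-way up) of a machine foot, 0.13 kg: round base 56 mm across, 14 mm high, on it an upright steel stud 18 mm across, 42 mm long (z up the stud). Grasp the stud, fingertips above the base (base top is 14 mm below this point). A bare rubber sole has friction 0.9, a slick one 0.11 (slides to the stop in a second); all look alike, only the test tells. Only 3 or 4 of 6 are present
- foot_6_mid (a point): centre (half-way up) of a machine foot, 0.13 kg: round base 56 mm across, 14 mm high, on it an upright steel stud 18 mm across, 42 mm long (z up the stud). Grasp the stud, fingertips above the base (base top is 14 mm below this point). A bare rubber sole has friction 0.9, a slick one 0.11 (slides to the stop in a second); all look alike, only the test tells. Only 3 or 4 of 6 are present
- ramp_frame (a point): frame of the tilting plate (165 x 300 mm) at the middle of its low edge, on its face; it turns with the plate. x runs up the plate, away from the robot, y across it to the robot's left, z out of its face. Level and 50 mm above the table at load; far edge raised by 0.36 rad at test. Side rails 10 mm and a rear rail 12 mm high keep feet on it
- ramp_stop (a point): point on the plate's face at the middle of the foot of the yellow stop bar, which runs along the low edge (x = 0 to 6 mm of the ramp frame) and is 10 mm high; a foot that has slid down rests against it, its centre at x = 34 mm
- test_handle (a joint): angle of the red test handle: 0 = load (grip away from the robot, plate level), 1.57 = test (a quarter turn clockwise seen from above, grip to the robot's right, plate tilted). A detent holds it at each end; let go in between, it falls to the nearer end. Turning takes up to about 10 N at the grip. The plate tilts in proportion
- handle_grip (a point): middle of the handle's upright round black grip (20 mm across, 42 mm long, 21 mm of it above and below this point), 75 mm from the handle's axis and 91 mm above the table; the red arm lies right below the grip. It moves with the handle
- handle_pivot (a point): fixed point on the handle's vertical axis, at the height of the middle of its grip
- blue_tray: blue open tray for the feet that slid, 94 (x) x 214 (y) x 22 mm, wall and floor 4 mm, 0.5 kg, standing loose on the table; origin at the centre of its underside, on the table. Three feet fit side by side along y, 68 mm apart
- yellow_tray: yellow open tray for the feet that stayed put, same size and origin as the blue one
- start_1 (a point): centre of start circle 1 on the ramp's face: a thin blue painted ring 62 mm across, at x = 115 mm, y = 106.5 mm of the ramp frame
- start_2 (a point): centre of start circle 2 on the ramp's face: a thin blue painted ring 62 mm across, at x = 115 mm, y = 35.5 mm of the ramp frame
- start_3 (a point): centre of start circle 3 on the ramp's face: a thin blue painted ring 62 mm across, at x = 115 mm, y = -35.5 mm of the ramp frame
- start_4 (a point): centre of start circle 4 on the ramp's face: a thin blue painted ring 62 mm across, at x = 115 mm, y = -106.5 mm of the ramp frame
- tape_measure: the yellow tape measure, loose on the table beside the work; leave it alone; origin at the centre of its underside
Mind the look-alikes: they are no part of the job. What is shaped like the part that bears foot_2_mid but turquoise is not meant. What is shaped like the part that bears foot_4_mid but brown is not meant.

How it is judged (in metres and radians):
On the way, in this order (a step that is already met when the one before it is completed fails the run):
1. All feet that are present stand upright and released on the start circles, one to a circle (centres within 18 mm), on the level ramp, handle at load (value of joint test_handle below 0.12 rad and (horizontal distance between foot_1_mid and start_1 below 0.018 m or horizontal distance between foot_1_mid and start_2 below 0.018 m or horizontal distance between foot_1_mid and start_3 below 0.018 m or horizontal distance between foot_1_mid and start_4 below 0.018 m) and z of foot_1_mid in the frame of ramp_frame between 0.022 and 0.034 m and angle between each of foot_1_mid, foot_2_mid, foot_3_mid, foot_4_mid, foot_5_mid, foot_6_mid's own z axis and vertical below 0.15 rad and contact force between each of foot_1, foot_2, foot_3, foot_4, foot_5, foot_6 and the fingers below 0.1 N and (horizontal distance between foot_2_mid and start_1 below 0.018 m or horizontal distance between foot_2_mid and start_2 below 0.018 m or horizontal distance between foot_2_mid and start_3 below 0.018 m or horizontal distance between foot_2_mid and start_4 below 0.018 m) and z of foot_2_mid in the frame of ramp_frame between 0.022 and 0.034 m and (horizontal distance between foot_3_mid and start_1 below 0.018 m or horizontal distance between foot_3_mid and start_2 below 0.018 m or horizontal distance between foot_3_mid and start_3 below 0.018 m or horizontal distance between foot_3_mid and start_4 below 0.018 m) and z of foot_3_mid in the frame of ramp_frame between 0.022 and 0.034 m and (horizontal distance between foot_4_mid and start_1 below 0.018 m or horizontal distance between foot_4_mid and start_2 below 0.018 m or horizontal distance between foot_4_mid and start_3 below 0.018 m or horizontal distance between foot_4_mid and start_4 below 0.018 m) and z of foot_4_mid in the frame of ramp_frame between 0.022 and 0.034 m and (horizontal distance between foot_5_mid and start_1 below 0.018 m or horizontal distance between foot_5_mid and start_2 below 0.018 m or horizontal distance between foot_5_mid and start_3 below 0.018 m or horizontal distance between foot_5_mid and start_4 below 0.018 m) and z of foot_5_mid in the frame of ramp_frame between 0.022 and 0.034 m and (horizontal distance between foot_6_mid and start_1 below 0.018 m or horizontal distance between foot_6_mid and start_2 below 0.018 m or horizontal distance between foot_6_mid and start_3 below 0.018 m or horizontal distance between foot_6_mid and start_4 below 0.018 m) and z of foot_6_mid in the frame of ramp_frame between 0.022 and 0.034 m), for 0.3 s.
2. The handle is at test, no foot is held, the slick feet have slid to the stop and the others have stayed on the upper part of the ramp (value of joint test_handle above 1.42 rad and x of foot_1_mid in the frame of ramp_frame between 0 and 0.165 m and y of foot_1_mid in the frame of ramp_frame between -0.15 and 0.15 m and z of foot_1_mid in the frame of ramp_frame between 0.015 and 0.036 m and contact force between each of foot_1, foot_2, foot_3, foot_4, foot_5, foot_6 and the fingers below 0.1 N and x of each of foot_1_mid, foot_4_mid, foot_5_mid in the frame of ramp_frame above 0.055 m and x of foot_2_mid in the frame of ramp_frame between 0 and 0.165 m and y of foot_2_mid in the frame of ramp_frame between -0.15 and 0.15 m and z of foot_2_mid in the frame of ramp_frame between 0.015 and 0.036 m and x of each of foot_2_mid, foot_3_mid, foot_6_mid in the frame of ramp_frame below 0.05 m and x of foot_3_mid in the frame of ramp_frame between 0 and 0.165 m and y of foot_3_mid in the frame of ramp_frame between -0.15 and 0.15 m and z of foot_3_mid in the frame of ramp_frame between 0.015 and 0.036 m and x of foot_4_mid in the frame of ramp_frame between 0 and 0.165 m and y of foot_4_mid in the frame of ramp_frame between -0.15 and 0.15 m and z of foot_4_mid in the frame of ramp_frame between 0.015 and 0.036 m and x of foot_5_mid in the frame of ramp_frame between 0 and 0.165 m and y of foot_5_mid in the frame of ramp_frame between -0.15 and 0.15 m and z of foot_5_mid in the frame of ramp_frame between 0.015 and 0.036 m and x of foot_6_mid in the frame of ramp_frame between 0 and 0.165 m and y of foot_6_mid in the frame of ramp_frame between -0.15 and 0.15 m and z of foot_6_mid in the frame of ramp_frame between 0.015 and 0.036 m), for 0.3 s.
3. The handle is back at load with all feet still on the ramp and none held (value of joint test_handle below 0.12 rad and x of foot_1_mid in the frame of ramp_frame between 0 and 0.165 m and y of foot_1_mid in the frame of ramp_frame between -0.15 and 0.15 m and z of foot_1_mid in the frame of ramp_frame between 0.015 and 0.036 m and contact force between each of foot_1, foot_2, foot_3, foot_4, foot_5, foot_6 and the fingers below 0.1 N and x of foot_2_mid in the frame of ramp_frame between 0 and 0.165 m and y of foot_2_mid in the frame of ramp_frame between -0.15 and 0.15 m and z of foot_2_mid in the frame of ramp_frame between 0.015 and 0.036 m and x of foot_3_mid in the frame of ramp_frame between 0 and 0.165 m and y of foot_3_mid in the frame of ramp_frame between -0.15 and 0.15 m and z of foot_3_mid in the frame of ramp_frame between 0.015 and 0.036 m and x of foot_4_mid in the frame of ramp_frame between 0 and 0.165 m and y of foot_4_mid in the frame of ramp_frame between -0.15 and 0.15 m and z of foot_4_mid in the frame of ramp_frame between 0.015 and 0.036 m and x of foot_5_mid in the frame of ramp_frame between 0 and 0.165 m and y of foot_5_mid in the frame of ramp_frame between -0.15 and 0.15 m and z of foot_5_mid in the frame of ramp_frame between 0.015 and 0.036 m and x of foot_6_mid in the frame of ramp_frame between 0 and 0.165 m and y of foot_6_mid in the frame of ramp_frame between -0.15 and 0.15 m and z of foot_6_mid in the frame of ramp_frame between 0.015 and 0.036 m), for 0.3 s.
At the end, for the whole second after the job is handed in: Every slick foot stands upright (within 0.15 rad) on the floor of the blue tray and every bare rubber foot on the floor of the yellow tray, at rest and released, and the handle is at load (within 0.12 rad) (value of joint test_handle below 0.12 rad and velocity of joint test_handle below 0.1 rad/s and x of foot_1_mid in the frame of yellow_tray between -0.045 and 0.045 m and y of foot_1_mid in the frame of yellow_tray between -0.105 and 0.105 m and z of foot_1_mid in the frame of yellow_tray between 0.022 and 0.042 m and angle between each of foot_1_mid, foot_2_mid, foot_3_mid, foot_4_mid, foot_5_mid, foot_6_mid's own z axis and vertical below 0.15 rad and linear speed of each of foot_1, foot_2, foot_3, foot_4, foot_5, foot_6 below 0.03 m/s and contact force between each of foot_1, foot_2, foot_3, foot_4, foot_5, foot_6 and the fingers below 0.1 N and x of foot_2_mid in the frame of blue_tray between -0.045 and 0.045 m and y of foot_2_mid in the frame of blue_tray between -0.105 and 0.105 m and z of foot_2_mid in the frame of blue_tray between 0.022 and 0.042 m and x of foot_3_mid in the frame of blue_tray between -0.045 and 0.045 m and y of foot_3_mid in the frame of blue_tray between -0.105 and 0.105 m and z of foot_3_mid in the frame of blue_tray between 0.022 and 0.042 m and x of foot_4_mid in the frame of yellow_tray between -0.045 and 0.045 m and y of foot_4_mid in the frame of yellow_tray between -0.105 and 0.105 m and z of foot_4_mid in the frame of yellow_tray between 0.022 and 0.042 m and x of foot_5_mid in the frame of yellow_tray between -0.045 and 0.045 m and y of foot_5_mid in the frame of yellow_tray between -0.105 and 0.105 m and z of foot_5_mid in the frame of yellow_tray between 0.022 and 0.042 m and x of foot_6_mid in the frame of blue_tray between -0.045 and 0.045 m and y of foot_6_mid in the frame of blue_tray between -0.105 and 0.105 m and z of foot_6_mid in the frame of blue_tray between 0.022 and 0.042 m); the robot touches nothing.
It fails at once if the yellow tape measure is moved more than 30 mm (distance of tape_measure from where it was at the start of the episode above 0.03 m).
Of foot_1, foot_2, foot_3, foot_4, foot_5, foot_6 only 3 to 4 are there at a start; the rules pass over those that are not, and their reading is None.
At some moment in a run one of blue_tray, yellow_tray may be knocked a few centimetres aside while the robot is not near it.
Once in a run the grip may slacken for a moment while it holds something.
It also fails if it takes over 210 s, if anything falls off the work surface, if the arm or the gripper's body presses on something with over 40 N, if the wrist force passes 120 N, or if a joint passes its speed limit or range.

## Working session

There is one attempt and no reset: what is moved stays moved. The work goes in short steps, Python scripts to look and compute and a shell command to move; the robot and the scene stay as the last step left them, time stands still between calls to the robot, and variables do not carry over. Pictures are saved under pics/ and viewed, and the job is handed in when it is done.

```bash
mkdir -p pics; ls
python3 - <<'E'
from cell import arm
import cv2
print(arm.get_state())
for n in("top","side"):
    p,d=arm.capture(n); cv2.imwrite(f"pics/{n}0.png",p[:,:,::-1]); print(n,arm.camera_info(n))
E
```

```text
pics
{'time_s': 0.0, 'qpos': array([ 8.15664308e+01,  2.20921977e+01,  3.80159904e-01, -2.92756410e-02,
       -6.84114105e+01, -1.48173325e+01]), 'dq': array([-0.0112452 , -0.00411446,  0.07501726, -0.09313367,  0.14961876,
        0.03136705]), 'effort': array([ 2.90167027e-04, -3.90660417e+01,  1.87409198e+01,  4.21982646e+00,
        1.10319606e-02, -1.86077118e-04]), 'tool_pos': array([0.24647078, 0.57372875, 0.2354463 ]), 'tcp_rot': array([  92.39242392,   89.87358845, -110.8692787 ]), 'contact_force': array([ 0.6674943 , -0.1136033 , -0.11186821]), 'wrist_torque': array([-0.00661169, -0.02083601,  0.0130982 ]), 'width': 0.9962756330088874}
top {'fx': 491.6338277174419, 'fy': 491.6338277174419, 'cx': 254.4599626123822, 'cy': 200.26348775056613, 'xyz': array([0.27899856, 0.01494542, 1.42761024]), 'rotation': array([-169.90253193,    0.65487872,  -90.31361427])}
side {'fx': 452.0712831732787, 'fy': 452.0712831732787, 'cx': 253.39831764670757, 'cy': 194.38599893596856, 'xyz': array([ 0.55000495, -1.08532719,  0.86817213]), 'rotation': array([-125.05758269,    0.87342838,    1.02946007])}
```

View pics/top0.png

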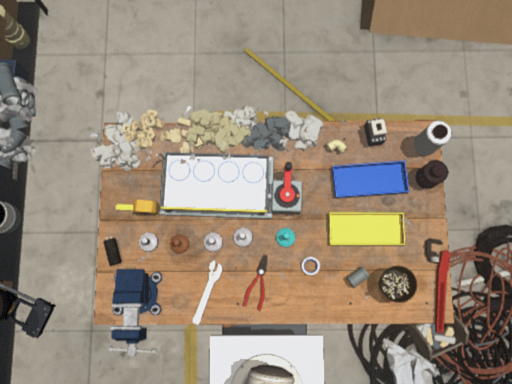

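View pics/side0.png

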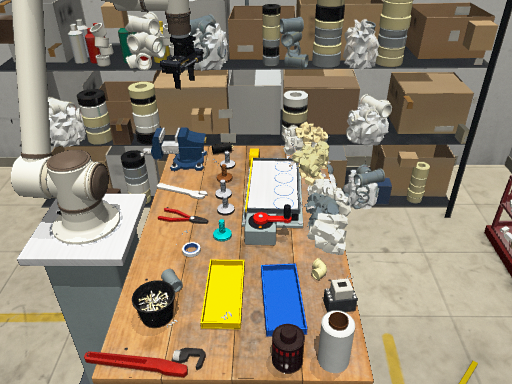

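```bash
cat > h.py <<'E'
from cell import arm
import cv2, numpy as np
from scipy.spatial.transform import Rotation as Ro
np.set_printoptions(precision=4,suppress=True)
def cam(n):
    c=arm.camera_info(n); return c, Ro.from_euler('xyz',c['rotation'],degrees=True).as_matrix()
def ray(n,u,v,z):
    c,R=cam(n); d=R@np.array([(u-c['cx'])/c['fx'],(v-c['cy'])/c['fy'],1]); o=c['xyz']; return o+d*(z-o[2])/d[2]
def proj(n,p):
    c,R=cam(n); q=R.T@(np.array(p)-c['xyz']); return np.array([c['fx']*q[0]/q[2]+c['cx'],c['fy']*q[1]/q[2]+c['cy']])
def cloud(n,d):
    c,R=cam(n); v,u=np.mgrid[:384,:512]
    P=np.stack([(u-c['cx'])/c['fx']*d,(v-c['cy'])/c['fy']*d,d],-1)@R.T+c['xyz']; P[d==0]=np.nan; return P
def snap(n,tag):
    p,d=arm.capture(n); cv2.imwrite(f"pics/{n}_{tag}.png",p[:,:,::-1]); return p,d
def crop(p,tag,u0,v0,u1,v1,s):
    cv2.imwrite(f"pics/{tag}.png",cv2.resize(p[v0:v1,u0:u1,::-1],None,fx=s,fy=s,interpolation=cv2.INTER_CUBIC))
E
python3 - <<'E'
from h import *
p,d=snap("top","1"); s,ds=snap("side","1")
crop(p,"c1",90,140,300,300,3.7); crop(s,"c1s",130,140,340,270,3.7)
P=cloud("top",d)
print(proj("top",arm.get_state()['tool_pos']),proj("side",arm.get_state()['tool_pos']))
for u,v in [(120,260),(200,190),(148,242),(213,242),(243,237),(286,238),(180,243),(287,170),(370,180),(367,229),(280,280)]:
    print(u,v,P[v,u],ray("top",u,v,0.056))
E
```

```text
[ 26.0171 302.9118] [184.3625  80.5487]
120 260 [0.3591 0.4134 0.0244] [0.3573 0.4044 0.056 ]
200 190 [0.556  0.1854 0.0469] [0.5542 0.1842 0.056 ]
148 242 [0.4087 0.3322 0.0373] [0.4069 0.3279 0.056 ]
213 242 [0.4056 0.1456 0.0579] [0.4058 0.1458 0.056 ]
243 237 [0.4195 0.062  0.0536] [0.4192 0.0619 0.056 ]
286 238 [ 0.4157 -0.0583  0.0555] [ 0.4156 -0.0582  0.056 ]
180 243 [0.4057 0.2419 0.0328] [0.4036 0.2381 0.056 ]
287 170 [ 0.6032 -0.0626  0.0867] [ 0.6107 -0.0644  0.056 ]
370 180 [ 0.5904 -0.3115  0.0061] [ 0.5795 -0.3     0.056 ]
367 229 [ 0.4449 -0.2955  0.0085] [ 0.4393 -0.2851  0.056 ]
280 280 [ 0.3008 -0.0422 -0.0028] [ 0.2999 -0.0398  0.056 ]
```

View pics/c1.png

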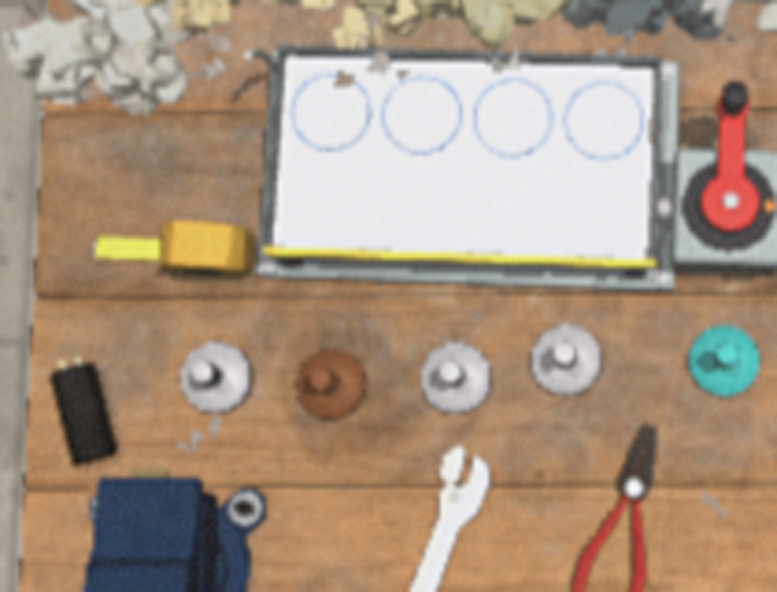

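View pics/c1s.png

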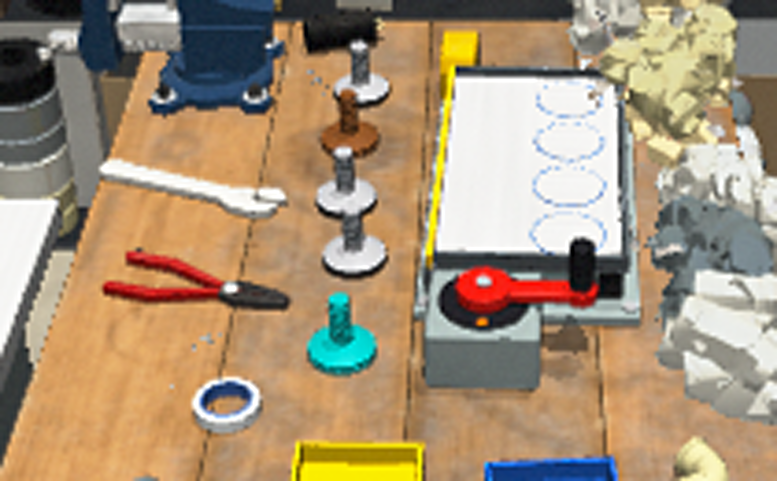

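Run:
```python
from h import *
p,d=arm.capture("top"); s,ds=arm.capture("side")
hsv=cv2.cvtColor(p,cv2.COLOR_RGB2HSV)
def near(m,u,v,r=14):
    mm=np.zeros_like(m); mm[v-r:v+r,u-r:u+r]=m[v-r:v+r,u-r:u+r]; 
    c=max(cv2.findContours(mm,cv2.RETR_EXTERNAL,cv2.CHAIN_APPROX_NONE)[0],key=cv2.contourArea); return c
m=((hsv[:,:,1]<60)&(hsv[:,:,2]>80)).astype(np.uint8)*255
for u,v in [(148,242),(213,242),(243,237)]:
    c=near(m,u,v); (x,y),r=cv2.minEnclosingCircle(c); M=cv2.moments(c)
    print(u,v,'circ',x,y,r,'->',ray("top",x,y,.012)[:2], 'mom',ray("top",M['m10']/M['m00'],M['m01']/M['m00'],.014)[:2],'r mm',r*1.42/491*1000)
# side stud tops: project top base centres
for q in [(148.4,241.9),(213.2,241.9),(243.2,237)]:
    w=ray("top",*q,.014); print(w, proj("side",[w[0],w[1],.056]),proj("top",[w[0],w[1],.056]))
# rings
m=((hsv[:,:,0]>95)&(hsv[:,:,0]<130)&(hsv[:,:,1]>25)).astype(np.uint8)*255
m[:150]=0;m[188:]=0;m[:,:164]=0;m[:,268:]=0
for c in cv2.findContours(m,cv2.RETR_EXTERNAL,cv2.CHAIN_APPROX_NONE)[0]:
    if len(c)>25:
        (x,y),a,_=cv2.fitEllipse(c); print('ring',x,y,a,ray("top",x,y,.05)[:2])
# yellow stop, trays, handle
for nm,lo,hi,box in [('stop',(20,120,120),(35,255,255),(155,195,275,220)),('ytray',(22,120,100),(35,255,255),(320,205,412,250)),('btray',(105,120,50),(125,255,255),(320,155,412,202))]:
    mm=cv2.inRange(hsv,lo,hi); k=np.zeros_like(mm); a,b,c_,d_=box; k[b:d_,a:c_]=mm[b:d_,a:c_]
    c=max(cv2.findContours(k,cv2.RETR_EXTERNAL,cv2.CHAIN_APPROX_NONE)[0],key=cv2.contourArea); R=cv2.minAreaRect(c); print(nm,R)
    z={'stop':.06}.get(nm,.022)
    print(ray("top",*R[0],z)[:2],[ray("top",*q,z)[:2] for q in cv2.boxPoints(R)])
print('grip',ray("top",90+734/3.7,140+93/3.7,.112), 'pivot',ray("top",90+731/3.7,140+200/3.7,.08))
print(ray("side",130+582/3.7,140+242/3.7,.112))
```

```text
148 242 circ 147.96875 241.578125 9.778467178344727 -> [0.4123 0.3381] mom [0.4122 0.3376] r mm 28.279884711302465
213 242 circ 212.65853881835938 241.73170471191406 9.896799087524414 -> [0.4106 0.151 ] mom [0.4108 0.1506] r mm 28.622107340701966
243 237 circ 242.5390625 236.8515625 9.971158027648926 -> [0.4241 0.0648] mom [0.4239 0.0645] r mm 28.837157635970414
[0.4111 0.3363 0.014 ] [225.4666 152.3797] [145.0434 240.5211]
[0.4099 0.1492 0.014 ] [221.178  180.8716] [211.7873 240.519 ]
[0.4235 0.0628 0.014 ] [223.4085 196.1176] [242.6902 235.4732]
ring 257.8057556152344 173.49461364746094 (10.18191146850586, 15.908503532409668) [0.6025 0.0193]
ring 268.73626708984375 172.79092407226562 (30.90264320373535, 52.951576232910156) [ 0.6043 -0.0121]
ring 208.91136169433594 173.17735290527344 (33.30536651611328, 59.317012786865234) [0.6046 0.16  ]
ring 203.49090576171875 170.59010314941406 (20.580982208251953, 21.083389282226562) [0.6124 0.1757]
ring 182.75404357910156 169.8708038330078 (13.066516876220703, 17.097198486328125) [0.615  0.2356]
ring 240.2728271484375 178.11697387695312 (29.672
[... 172 characters left out ...]
75, 209.49957275390625), (105.07273864746094, 2.149033308029175), 1.7183579206466675)
[0.4971 0.1449] [array([0.4996, 0.2934]), array([0.5057, 0.2934]), array([ 0.4946, -0.0032]), array([ 0.4884, -0.0029])]
ytray ((366.5, 228.5), (33.0, 75.0), 90.0)
[ 0.4448 -0.2912] [array([ 0.4934, -0.1854]), array([ 0.4918, -0.4011]), array([ 0.3968, -0.3956]), array([ 0.3982, -0.1823])]
btray ((370.0228271484375, 178.81980895996094), (31.277454376220703, 74.45317077636719), 85.91438293457031)
[ 0.5905 -0.308 ] [array([ 0.6302, -0.1979]), array([ 0.6444, -0.4161]), array([ 0.5511, -0.417 ]), array([ 0.5371, -0.2013])]
grip [ 0.6108 -0.0652  0.112 ] pivot [ 0.536  -0.0634  0.08  ]
[ 0.6153 -0.0622  0.112 ]
```

Run:
```python
from h import *
for x,y in [(331,112),(423,116),(513,119),(604,121)]: print(ray("top",90+x/3.7-.4,140+y/3.7-.4,.05))
# side check of base circles; crop c1s
for x,y in [(362,88),(346,195),(355,256)]: print('base',ray("side",130+x/3.7-.4,140+y/3.7-.4,.010))
for x,y in [(359,47),(344,153),(354,215)]: print('studtop',ray("side",130+x/3.7-.4,140+y/3.7-.4,.056))
for x,y in [(568,98),(569,140),(569,187),(569,233)]: print('ring',ray("side",130+x/3.7-.4,140+y/3.7-.4,.05))
s=arm.get_state(); R=Ro.from_euler('xyz',s['tcp_rot'],degrees=True).as_matrix(); print(R,s['tool_pos'],s['time_s'])
```

```text
[0.6151 0.2463 0.05  ]
[0.6113 0.1744 0.05  ]
[0.6083 0.1043 0.05  ]
[0.6061 0.0336 0.05  ]
base [0.4161 0.3357 0.01  ]
base [0.4138 0.1498 0.01  ]
base [0.4281 0.0583 0.01  ]
studtop [0.4153 0.3369 0.056 ]
studtop [0.4145 0.1487 0.056 ]
studtop [0.4299 0.0542 0.056 ]
ring [0.6162 0.2501 0.05  ]
ring [0.6145 0.178  0.05  ]
ring [0.6118 0.1036 0.05  ]
ring [0.6094 0.0363 0.05  ]
[[-0.0002 -0.3947 -0.9188]
 [-0.0006 -0.9188  0.3947]
 [-1.      0.0007 -0.    ]] [0.2466 0.5741 0.2362] 0.3
```

Candidates: grey feet at top px (148,242), (213,242) and (243,237). The brown (180,243) and turquoise (286,238) are look-alikes. The close crops confirm exactly three grey feet. Next I level the tool yaw.

```bash
python3 -m creep '[[[0,0,0,-7.75,0,0],[0,0,0,-7.75,0,0],[0,0,0,-7.75,0,0],[0,0.03,-0.02,0,0,0],[0,0.04,-0.03,0,0,0],[0,0.04,-0.03,0,0,0],[0,0.04,-0.03,0,0,0],[0,0.04,-0.03,0,0,0],[0,0.04,-0.02,0,0,0],[0,0,0,0,0,0],[0,0,0,0,0,0]]]' -0.3
python3 -c "
from h import *
s=arm.get_state();print(s['tool_pos'],Ro.from_euler('xyz',s['tcp_rot'],degrees=True).as_matrix())
p,d=arm.capture('top');P=cloud('top',d)
print('rubble max z',np.nanmax(P[100:150,90:320,2]),np.nanmax(P[260:340,105:165,2]))"
```

```text
time_s: 1.68
tool_pos: [0.4068, 0.3444, 0.2367]
tcp_rot: [-115.2, 90.0, 64.7]
contact_force: [0.2, -0.3, -0.6]
width: 0.649
[0.4068 0.3444 0.2367] [[ 0.0003 -0.0004 -1.    ]
 [ 0.0006 -1.      0.0004]
 [-1.     -0.0006 -0.0003]]
rubble max z 0.19450323881303078 0.6486814789382398
```

```bash
python3 -m creep '[[[0.04,0.0074,-0.0067,0,0,0],[0.04,0,0,0,0,0],[0.04,0,0,0,0,0],[0.03,0,0,0,0,0],[0.02,0,0,0,0,0],[0.015,0,0,0,0,0],[0.010,0,0,0,0,0],[0.0045,0,0,0,0,0],[0,0,0,0,0,0]]]' -0.3
python3 -c "
from h import *
s,ds=snap('side','2');crop(s,'c2',150,80,310,220,4)
p,d=snap('top','2');P=cloud('top',d);crop(p,'c2t',100,120,300,260,4)
Z=P[100:150,90:335,2];v,u=np.unravel_index(np.nanargmax(Z),Z.shape);print(Z[v,u],u+90,v+100,arm.get_state()['contact_force'])"
```

```text
time_s: 2.85
tool_pos: [0.4135, 0.3371, 0.0372]
tcp_rot: [-134.3, 90.0, 45.7]
contact_force: [-0.7, 0.8, 0.3]
width: 0.65
0.1976734372517046 228 120 [0.3504 0.3536 0.2055]
```

View pics/c2.png

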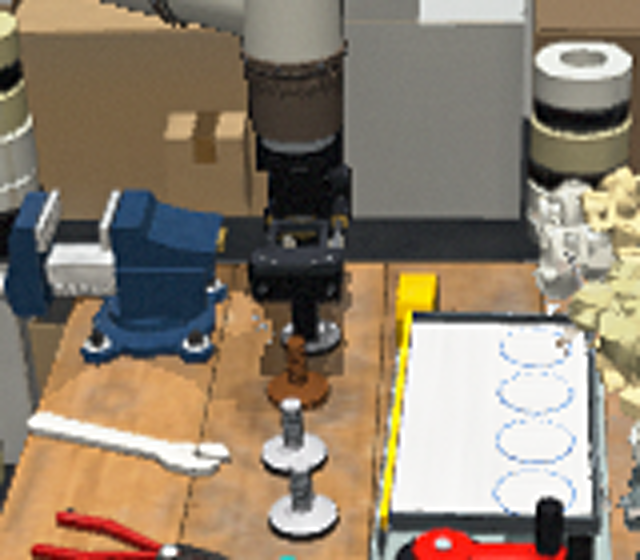

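View pics/c2t.png

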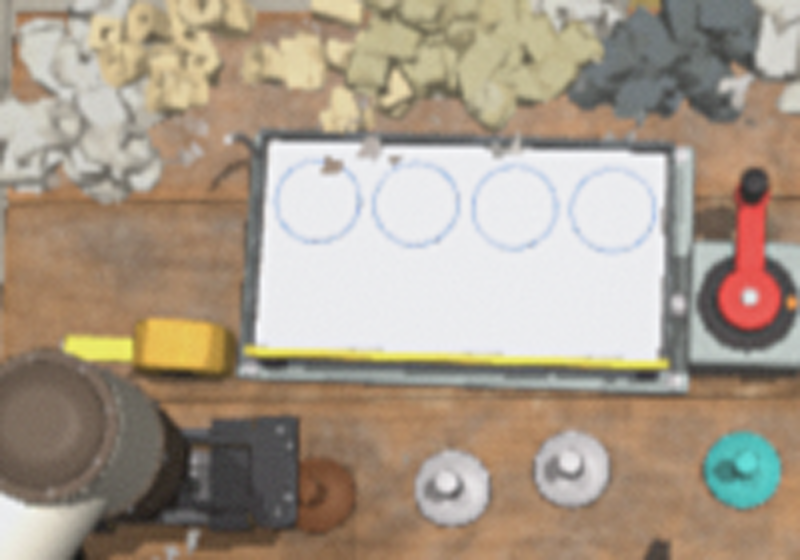

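```bash
python3 -m creep '[[[0,0,0,0,0,0],[0,0,0,0,0,0],[0,0,0,0,0,0],[0,0,0,0,0,0],[0,0,0,0,0,0]]]' 1
python3 -m creep '[[[-0.01,0,0,0,0,0],[-0.02,0,0,0,0,0],[-0.03,0,0,0,0,0],[-0.03,0,0,0,0,0],[-0.03,0,0,0,0,0],[0,0,0,0,0,0]]]'
```

```text
time_s: 3.58
tool_pos: [0.4137, 0.3373, 0.0372]
tcp_rot: [-127.0, 89.9, 53.0]
contact_force: [-0.2, 0.7, -0.5]
width: 0.194
time_s: 4.32
tool_pos: [0.4142, 0.3378, 0.1597]
tcp_rot: [-126.3, 89.7, 53.7]
contact_force: [0.5, 0.4, -1.5]
width: 0.198
```

```bash
python3 -m creep '[[[0,0.02,-0.02,0,0,0],[0,0.029,-0.036,0,0,0],[0,0.029,-0.036,0,0,0],[0,0.029,-0.036,0,0,0],[0,0.029,-0.036,0,0,0],[0,0.026,-0.034,0,0,0],[0,0,0,0,0,0],[0,0,0,0,0,0]]]'
python3 -c "
from h import *
s,ds=snap('side','3');crop(s,'c3',220,80,340,220,4)
p,d=snap('top','3');crop(p,'c3t',100,120,300,260,4)"
```

```text
time_s: 5.32
tool_pos: [0.6103, 0.1744, 0.1554]
tcp_rot: [18.9, 89.8, -161.2]
contact_force: [-0.1, -0.2, -0.5]
width: 0.196
```

View pics/c3.png

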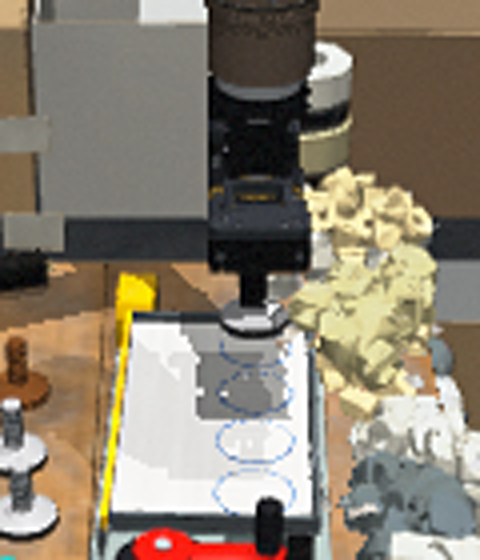

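```bash
python3 -m creep '[[[0.02,-0.0015,-0.0015,0,0,0],[0.02,0,0,0,0,0],[0.014,0,0,0,0,0],[0.007,0,0,0,0,0],[0.004,0,0,0,0,0],[0.002,0,0,0,0,0],[0,0,0,0,0,0],[0,0,0,0,0,0]]]'
```

```text
time_s: 6.42
tool_pos: [0.6132, 0.1764, 0.0905]
tcp_rot: [-155.1, 89.9, 24.9]
contact_force: [-0.4, -0.1, -1.6]
width: 0.201
```

```bash
python3 -m creep '[[[0.0015,0,0,0,0,0],[0.001,0,0,0,0,0],[0,0,0,0,0,0]]]'; python3 -m creep '[[[0.0,0,0,0,0,0],[0,0,0,0,0,0],[0,0,0,0,0,0],[0,0,0,0,0,0]]]' -0.2
python3 -m creep '[[[-0.015,0,0,0,0,0],[-0.02,0,0,0,0,0],[-0.03,0,0,0,0,0],[-0.03,0,0,0,0,0],[0,0.005,0.04,0,0,0],[0,0.005,0.05,0,0,0],[0,0.007,0.055,0,0,0],[0,0.007,0.05,0,0,0],[0,0,0,0,0,0],[0,0,0,0,0,0]]]'
python3 -c "
from h import *
s,ds=snap('side','4');crop(s,'c4',220,80,340,220,4)
p,d=snap('top','4');crop(p,'c4t',100,120,300,260,4)"
```

```text
time_s: 6.8
tool_pos: [0.6128, 0.1763, 0.0874]
tcp_rot: [30.4, 90.0, -149.6]
contact_force: [0.0, -0.1, -1.3]
width: 0.198
time_s: 7.3
tool_pos: [0.613, 0.1763, 0.0877]
tcp_rot: [-162.0, 90.0, 18.0]
contact_force: [-0.7, 1.6, 0.8]
width: 0.55
time_s: 8.55
tool_pos: [0.4188, 0.153, 0.184]
tcp_rot: [-148.9, 89.8, 31.2]
contact_force: [-0.4, -0.1, 0.2]
width: 0.599
```

View pics/c4.png

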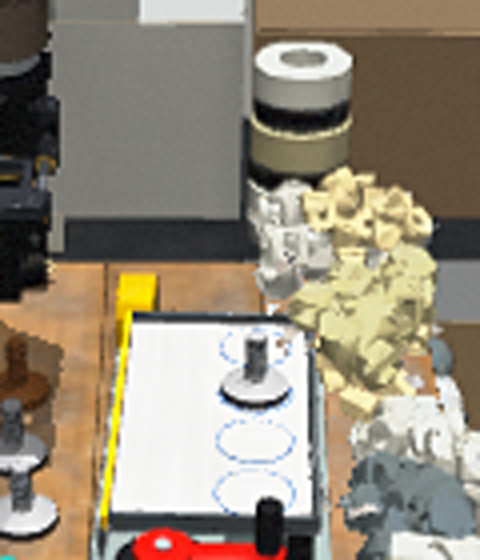

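View pics/c4t.png

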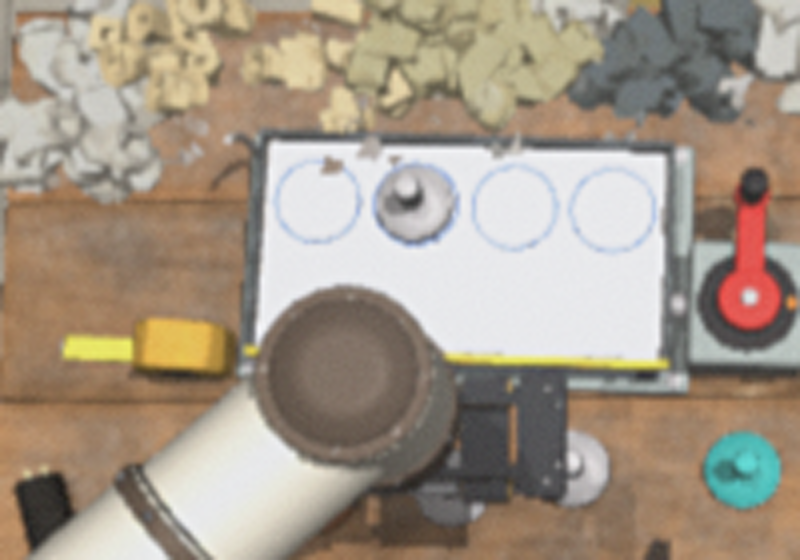

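```bash
python3 -m creep '[[[0.035,0.003,0.0068,0,0,0],[0.035,0,0,0,0,0],[0.035,0,0,0,0,0],[0.02,0,0,0,0,0],[0.012,0,0,0,0,0],[0.007,0,0,0,0,0],[0.003,0,0,0,0,0],[0,0,0,0,0,0]]]'
python3 -m creep '[[[0,0,0,0,0,0],[0,0,0,0,0,0],[0,0,0,0,0,0],[0,0,0,0,0,0]]]' 1
```

```text
time_s: 9.65
tool_pos: [0.4114, 0.1496, 0.0359]
tcp_rot: [-142.3, 89.9, 37.7]
contact_force: [0.1, 0.0, 0.6]
width: 0.598
time_s: 10.15
tool_pos: [0.4112, 0.1494, 0.0357]
tcp_rot: [-137.8, 90.0, 42.2]
contact_force: [-0.1, 0.5, 0.9]
width: 0.232
```

```bash
python3 -m creep '[[[0,0,0,0,0,0],[-0.01,0,0,0,0,0],[-0.02,0,0,0,0,0],[-0.03,0,0,0,0,0],[-0.03,0,0,0,0,0],[-0.03,0,0,0,0,0],[0,0,0,0,0,0]]]'
python3 -m creep '[[[0,0.0055,-0.02,0,0,0],[0,0.008,-0.036,0,0,0],[0,0.008,-0.036,0,0,0],[0,0.008,-0.036,0,0,0],[0,0.008,-0.036,0,0,0],[0,0.008,-0.034,0,0,0],[0,0,0,0,0,0],[0,0,0,0,0,0],[0,0,0,0,0,0]]]'
```

```text
time_s: 11.02
tool_pos: [0.4121, 0.1502, 0.1579]
tcp_rot: [-140.7, 89.7, 39.3]
contact_force: [-0.6, 0.3, -1.6]
width: 0.198
time_s: 12.15
tool_pos: [0.6079, 0.104, 0.1551]
tcp_rot: [12.6, 89.9, -167.4]
contact_force: [0.5, -0.3, -1.5]
width: 0.195
```

```bash
python3 -m creep '[[[0.02,0,-0.001,0,0,0],[0.02,0,0,0,0,0],[0.014,0,0,0,0,0],[0.008,0,0,0,0,0],[0.004,0,0,0,0,0],[0.002,0,0,0,0,0],[0.001,0,0,0,0,0],[0,0,0,0,0,0],[0,0,0,0,0,0]]]'
```

```text
time_s: 13.28
tool_pos: [0.6102, 0.1039, 0.0868]
tcp_rot: [-158.5, 90.0, 21.5]
contact_force: [-0.6, 0.1, -2.0]
width: 0.199
```

Then release and go to foot C at (.426,.061).

```bash
python3 -m creep '[[[0.001,0,0,0,0,0],[0,0,0,0,0,0]]]'; python3 -m creep '[[[0.0,0,0,0,0,0],[0,0,0,0,0,0],[0,0,0,0,0,0],[0,0,0,0,0,0]]]' -0.2
python3 -m creep '[[[-0.015,0,0,0,0,0],[-0.02,0,0,0,0,0],[-0.03,0,0,0,0,0],[-0.03,0,0,0,0,0],[0,0.01,0.04,0,0,0],[0,0.011,0.05,0,0,0],[0,0.011,0.05,0,0,0],[0,0.011,0.044,0,0,0],[0,0,0,0,0,0],[0,0,0,0,0,0],[0,0,0,0,0,0]]]'
python3 -c "
from h import *
s,ds=snap('side','5');crop(s,'c5',180,80,340,230,4)"
```

```text
time_s: 13.52
tool_pos: [0.6103, 0.1038, 0.0858]
tcp_rot: [-171.6, 90.0, 8.4]
contact_force: [-0.7, -0.3, -0.5]
width: 0.196
time_s: 14.02
tool_pos: [0.6101, 0.1038, 0.0856]
tcp_rot: [-162.3, 90.0, 17.7]
contact_force: [-0.2, 0.1, -0.3]
width: 0.553
time_s: 15.4
tool_pos: [0.4273, 0.0613, 0.181]
tcp_rot: [-160.9, 89.9, 19.1]
contact_force: [0.2, 0.2, 0.3]
width: 0.601
```

View pics/c5.png

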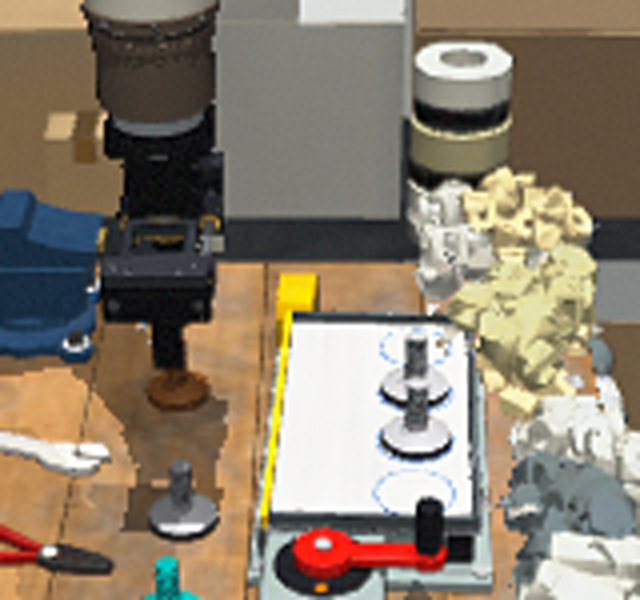

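```bash
python3 -m creep '[[[0.035,0,0.001,0,0,0],[0.035,0,0,0,0,0],[0.035,0,0,0,0,0],[0.018,0,0,0,0,0],[0.012,0,0,0,0,0],[0.006,0,0,0,0,0],[0.003,0,0,0,0,0],[0,0,0,0,0,0]]]'
python3 -m creep '[[[0,0,0,0,0,0],[0,0,0,0,0,0],[0,0,0,0,0,0],[0,0,0,0,0,0],[0,0,0,0,0,0]]]' 1
python3 -m creep '[[[-0.01,0,0,0,0,0],[-0.02,0,0,0,0,0],[-0.03,0,0,0,0,0],[-0.03,0,0,0,0,0],[-0.03,0,0,0,0,0],[0,0,0,0,0,0]]]'
```

```text
time_s: 16.45
tool_pos: [0.4254, 0.061, 0.0369]
tcp_rot: [-154.1, 90.0, 25.9]
contact_force: [0.1, -0.3, -0.2]
width: 0.602
time_s: 17.08
tool_pos: [0.4252, 0.0609, 0.0367]
tcp_rot: [-158.6, 90.0, 21.4]
contact_force: [0.7, 0.7, 1.8]
width: 0.199
time_s: 17.82
tool_pos: [0.4263, 0.0614, 0.159]
tcp_rot: [-152.5, 89.7, 27.5]
contact_force: [-0.6, 0.2, -1.8]
width: 0.193
```

```bash
python3 -m creep '[[[0,0.004,-0.02,0,0,0],[0,0.005,-0.036,0,0,0],[0,0.005,-0.036,0,0,0],[0,0.005,-0.036,0,0,0],[0,0.005,-0.034,0,0,0],[0,0.002,-0.02,0,0,0],[0,0,0,0,0,0],[0,0,0,0,0,0],[0,0,0,0,0,0]]]'
python3 -m creep '[[[0.02,0,0,0,0,0],[0.02,0,0,0,0,0],[0.014,0,0,0,0,0],[0.008,0,0,0,0,0],[0.004,0,0,0,0,0],[0.002,0,0,0,0,0],[0.001,0,0,0,0,0],[0,0,0,0,0,0],[0,0,0,0,0,0]]]'
```

```text
time_s: 18.95
tool_pos: [0.6061, 0.0349, 0.1564]
tcp_rot: [4.6, 89.9, -175.4]
contact_force: [0.3, -0.2, -1.3]
width: 0.199
time_s: 20.08
tool_pos: [0.6073, 0.0349, 0.0878]
tcp_rot: [-168.6, 90.0, 11.4]
contact_force: [-0.1, 0.3, -1.5]
width: 0.199
```

```bash
python3 -m creep '[[[0.001,0,0,0,0,0],[0,0,0,0,0,0]]]'; python3 -m creep '[[[0.0,0,0,0,0,0],[0,0,0,0,0,0],[0,0,0,0,0,0],[0,0,0,0,0,0]]]' -0.2
python3 -m creep '[[[-0.015,0,0,0,0,0],[-0.02,0,0,0,0,0],[-0.03,0,0,0,0,0],[-0.03,0,0,0,0,0],[0,0.01,0.04,0,0,0],[0,0.03,0.05,0,0,0],[0,0.05,0.05,0,0,0],[0,0.05,0.05,0,0,0],[0,0,0,0,0,0],[0,0,0,0,0,0]]]'
python3 -c "
from h import *
s,ds=snap('side','6');crop(s,'c6',180,80,340,230,4)
p,d=snap('top','6');crop(p,'c6t',100,120,300,260,4)"
```

```text
time_s: 20.32
tool_pos: [0.6072, 0.0348, 0.0867]
tcp_rot: [-174.8, 90.0, 5.2]
contact_force: [0.0, 0.7, -0.7]
width: 0.198
time_s: 20.82
tool_pos: [0.6071, 0.0348, 0.0866]
tcp_rot: [-167.7, 90.0, 12.3]
contact_force: [-0.5, -0.8, 0.3]
width: 0.546
time_s: 22.08
tool_pos: [0.4295, -0.0937, 0.1828]
tcp_rot: [-178.6, 89.8, 1.4]
contact_force: [1.0, 0.4, -0.4]
width: 0.598
```

View pics/c6.png

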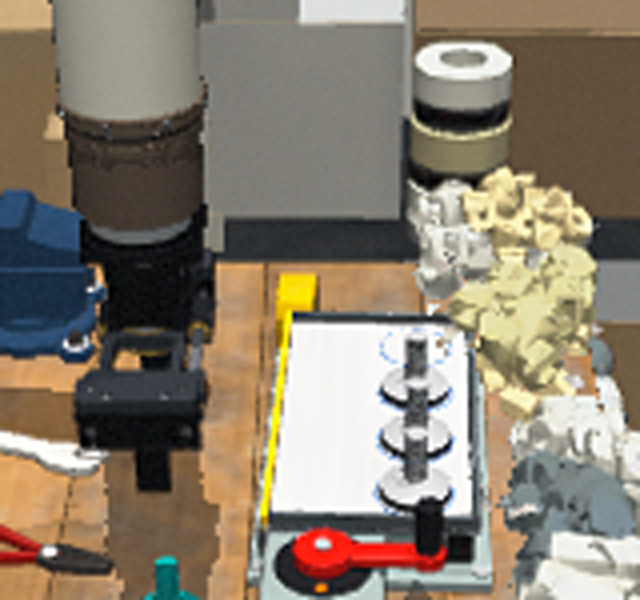

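View pics/c6t.png

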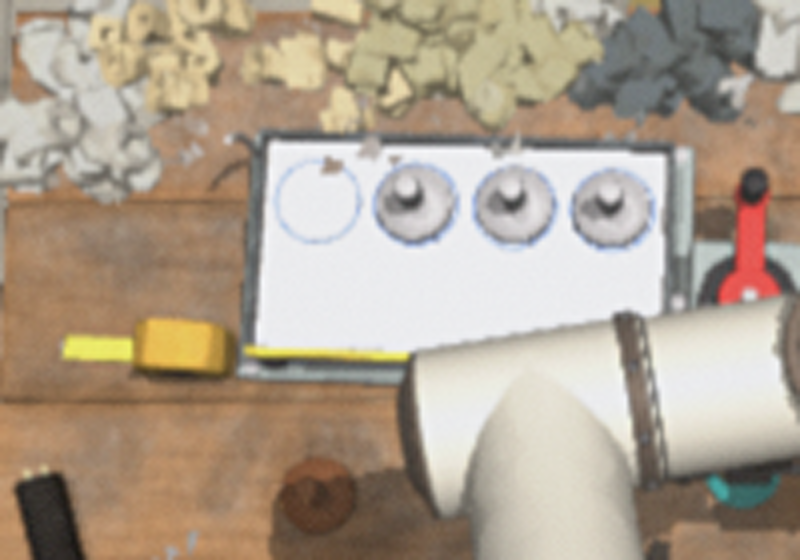

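```bash
python3 -m creep '[[[0,-0.005,-0.03,0,0,0],[0,-0.005,-0.04,0,0,0],[0,-0.005,-0.04,0,0,0],[0,-0.005,-0.04,0,0,0],[0,-0.01,-0.0335,0,0,0],[0,0,0,0,0,0],[0,0,0,0,0,0]]]'
python3 -c "
from h import *
st=arm.get_state();print(st['tool_pos'],st['qpos'])
s,ds=snap('side','7');crop(s,'c7',180,80,340,230,4)
p,d=snap('top','7');crop(p,'c7t',100,120,340,260,3)"
```

```text
time_s: 23.05
tool_pos: [0.6121, -0.0629, 0.1807]
tcp_rot: [3.9, 89.9, -176.0]
contact_force: [0.5, 0.2, 0.5]
width: 0.6
[ 0.6121 -0.0629  0.1807] [  9.1801  23.5985  -5.4935  -0.0106 -61.0103  80.8752]
```

View pics/c7.png

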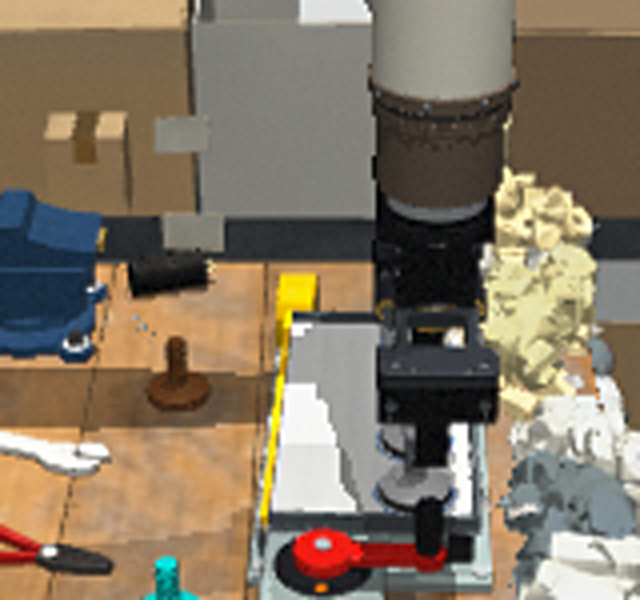

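```bash
python3 -m creep '[[[0.025,0.001,-0.001,0,0,0],[0.025,0,0,0,0,0],[0.018,0,0,0,0,0],[0.012,0,0,0,0,0],[0.006,0,0,0,0,0],[0.003,0,0,0,0,0],[0.001,0,0,0,0,0],[0,0,0,0,0,0],[0,0,0,0,0,0]]]'
python3 -m creep '[[[0,0,0,0,0,0],[0,0,0,0,0,0],[0,0,0,0,0,0],[0,0,0,0,0,0],[0,0,0,0,0,0]]]' 1
```

```text
time_s: 24.28
tool_pos: [0.6134, -0.0645, 0.0919]
tcp_rot: [-175.2, 90.0, 4.8]
contact_force: [0.3, -1.2, -0.7]
width: 0.601
time_s: 24.9
tool_pos: [0.6132, -0.0652, 0.0916]
tcp_rot: [75.6, 90.0, -104.4]
contact_force: [0.2, -2.4, 0.3]
width: 0.222
```

```bash
python3 -m creep '[[[0,0.0039,0.0001,3,0,0],[0,0.0039,0.0001,3,0,0],[0,0.0039,0.0001,3,0,0],[0,0.0039,0.0001,3,0,0],[0,0.0039,0.0001,3,0,0],[0,0.0039,0.0001,3,0,0],[0,0.0039,0.0001,3,0,0],[0,0.0039,0.0001,3,0,0],[0,0.0039,0.0001,3,0,0],[0,0.0039,0.0001,3,0,0]]]'; python3 -c "
from h import *
s=arm.get_state();print(s['qpos'],s['contact_force'],Ro.from_euler('xyz',s['tcp_rot'],degrees=True).as_matrix()[:,1])"
```

```text
time_s: 26.15
tool_pos: [0.6025, -0.1007, 0.0915]
tcp_rot: [-13.3, 89.9, 136.6]
contact_force: [-2.4, 3.7, 1.3]
width: 0.216
[  5.631   28.426  -11.9404  -0.1123 -49.708   54.3891] [-2.4419  3.7006  1.2955] [-0.5008 -0.8656 -0.0005]
```

```bash
python3 -m creep '[[[0,0.0039,0.0001,3,0,0],[0,0.0039,0.0001,3,0,0],[0,0.0039,0.0001,3,0,0],[0,0.0039,0.0001,3,0,0],[0,0.0039,0.0001,3,0,0],[0,0.0039,0.0001,3,0,0],[0,0.0039,0.0001,3,0,0],[0,0.0039,0.0001,3,0,0],[0,0.0039,0.0001,3,0,0],[0,0.0039,0.0001,3,0,0]]]'; 
python3 -m creep '[[[0,0.0039,0.0001,3,0,0],[0,0.0039,0.0001,3,0,0],[0,0.0039,0.0001,3,0,0],[0,0.0039,0.0001,3,0,0],[0,0.0039,0.0001,3,0,0],[0,0.0039,0.0001,3,0,0],[0,0.0039,0.0001,3,0,0],[0,0.0039,0.0001,3,0,0],[0,0.0039,0.0001,3,0,0],[0,0.0039,0.0001,3,0,0],[0,0.001,0,0,0,0],[0,0,0,0,0,0]]]'; python3 -c "
from h import *
st=arm.get_state();print(st['qpos'],st['contact_force'],Ro.from_euler('xyz',st['tcp_rot'],degrees=True).as_matrix()[:,1])
s,ds=snap('side','8');crop(s,'c8',180,100,340,250,4)
p,d=snap('top','8');crop(p,'c8t',100,120,340,260,3)"
```

```text
time_s: 27.4
tool_pos: [0.5745, -0.1274, 0.0915]
tcp_rot: [20.0, 89.8, 139.9]
contact_force: [-3.1, 6.8, 3.7]
width: 0.219
time_s: 28.9
tool_pos: [0.5369, -0.1363, 0.0914]
tcp_rot: [19.2, 89.8, 109.1]
contact_force: [-2.9, 11.9, 3.3]
width: 0.222
[  2.4072  23.8133 -20.1721  -0.302  -46.0805  -2.2055] [-2.9199 11.9195  3.3185] [-1.      0.0001  0.0013]
```

View pics/c8.png

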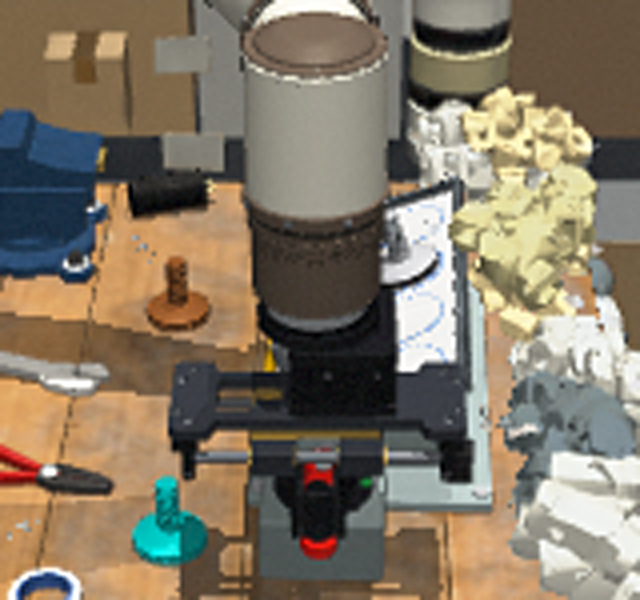

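View pics/c8t.png

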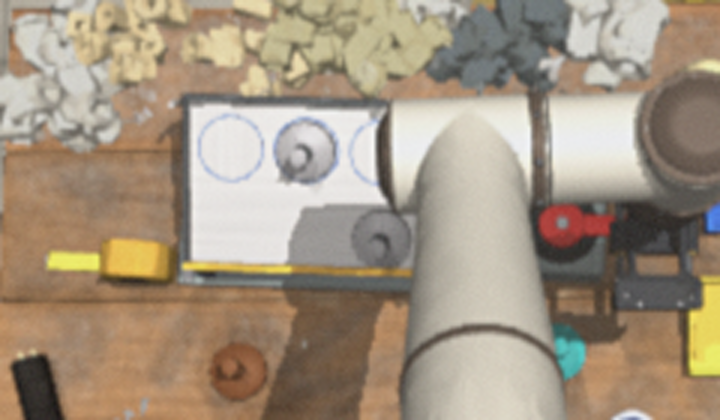

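```bash
python3 -m creep '[[[0,0,0,0,0,0],[0,0,0,0,0,0],[0,0,0,0,0,0],[0,0,0,0,0,0]]]' -0.2
python3 -m creep '[[[-0.02,0,0,0,0,0],[-0.03,0,0,0,0,0],[-0.03,0,0,0,0,0],[-0.03,0,-0.02,0,0,0],[0,0,-0.04,0,0,0],[0,0,-0.04,0,0,0],[0,0,-0.04,0,0,0],[0,0,0,0,0,0],[0,0,0,0,0,0]]]'; python3 -c "
from h import *
st=arm.get_state();print(st['tool_pos'])
s,ds=snap('side','9');crop(s,'c9',180,100,340,250,4)
p,d=snap('top','9');crop(p,'c9t',100,120,340,260,3)"
```

```text
time_s: 29.5
tool_pos: [0.5377, -0.1394, 0.0915]
tcp_rot: [-150.8, 90.0, -60.9]
contact_force: [-0.1, 0.4, 0.5]
width: 0.559
time_s: 30.62
tool_pos: [0.5374, -0.2791, 0.2012]
tcp_rot: [56.8, 90.0, 146.7]
contact_force: [0.1, -0.1, -0.1]
width: 0.601
[ 0.5374 -0.2791  0.2012]
```

View pics/c9.png

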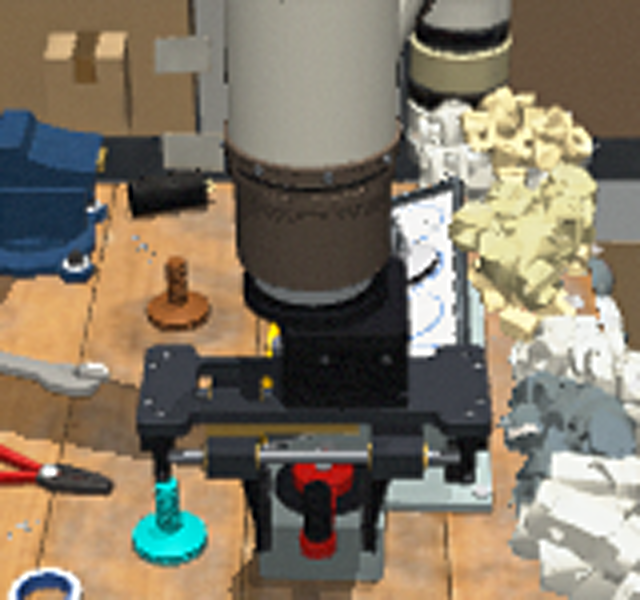

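View pics/c9t.png

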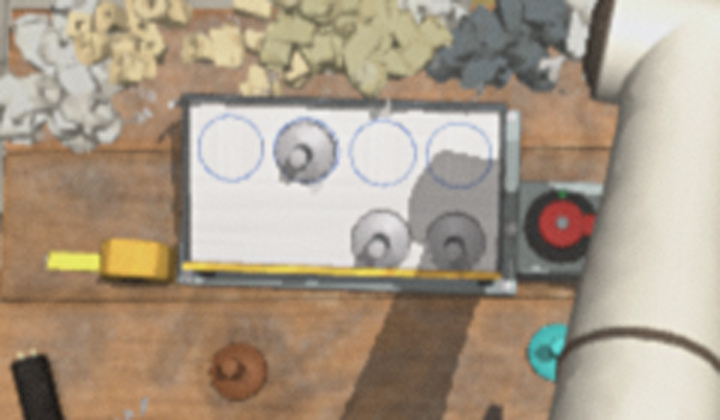

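```bash
python3 -m creep '[[[0,0,0.03,0,0,0],[0,0,0.04,0,0,0],[0,0,0.04,0,0,0],[0,0,0.0305,0,0,0],[0.03,0,0,0,0,0],[0.03,0,0,0,0,0],[0.025,0,0,0,0,0],[0.015,0,0,0,0,0],[0.006,0,0,0,0,0],[0.003,0,0,0,0,0],[0,0,0,0,0,0],[0,0,0,0,0,0]]]'
python3 -m creep '[[[0,0,0,0,0,0],[0,0,0,0,0,0],[0,0,0,0,0,0],[0,0,0,0,0,0],[0,0,0,0,0,0]]]' 1
```

```text
time_s: 32.22
tool_pos: [0.5382, -0.1387, 0.0932]
tcp_rot: [-93.2, 89.9, -3.2]
contact_force: [0.3, 0.3, 0.5]
width: 0.596
time_s: 32.85
tool_pos: [0.537, -0.1387, 0.0925]
tcp_rot: [93.1, 89.9, -176.9]
contact_force: [-1.9, -0.3, 2.0]
width: 0.224
```

```bash
python3 -m creep '[[[0,-0.0039,0.0001,-3,0,0],[0,-0.0039,0.0001,-3,0,0],[0,-0.0039,0.0001,-3,0,0],[0,-0.0039,0.0001,-3,0,0],[0,-0.0039,0.0001,-3,0,0],[0,-0.0039,0.0001,-3,0,0],[0,-0.0039,0.0001,-3,0,0],[0,-0.0039,0.0001,-3,0,0],[0,-0.0039,0.0001,-3,0,0],[0,-0.0039,0.0001,-3,0,0]]]'
python3 -m creep '[[[0,-0.0039,0.0001,-3,0,0],[0,-0.0039,0.0001,-3,0,0],[0,-0.0039,0.0001,-3,0,0],[0,-0.0039,0.0001,-3,0,0],[0,-0.0039,0.0001,-3,0,0],[0,-0.0039,0.0001,-3,0,0],[0,-0.0039,0.0001,-3,0,0],[0,-0.0039,0.0001,-3,0,0],[0,-0.0039,0.0001,-3,0,0],[0,-0.0039,0.0001,-3,0,0]]]'
```

```text
time_s: 34.1
tool_pos: [0.5756, -0.1296, 0.0926]
tcp_rot: [-170.6, 89.9, -50.4]
contact_force: [1.4, -3.5, -1.5]
width: 0.22
time_s: 35.35
tool_pos: [0.6048, -0.1018, 0.0926]
tcp_rot: [-159.1, 89.7, -8.9]
contact_force: [4.3, -2.2, -4.4]
width: 0.221
```

```bash
python3 -m creep '[[[0,-0.0039,0.0001,-3,0,0],[0,-0.0039,0.0001,-3,0,0],[0,-0.0039,0.0001,-3,0,0],[0,-0.0039,0.0001,-3,0,0],[0,-0.0039,0.0001,-3,0,0],[0,-0.0039,0.0001,-3,0,0],[0,-0.0039,0.0001,-3,0,0],[0,-0.0039,0.0001,-3,0,0],[0,-0.0039,0.0001,-3,0,0],[0,-0.0039,0.0001,-3,0,0],[0,-0.001,0,0,0,0],[0,0,0,0,0,0]]]'
python3 -m creep '[[[0,0,0,0,0,0],[0,0,0,0,0,0],[0,0,0,0,0,0],[0,0,0,0,0,0]]]' -0.2
python3 -m creep '[[[-0.02,0,0,0,0,0],[-0.03,0,0,0,0,0],[-0.03,0,0,0,0,0],[-0.03,0,0,0,0,0],[0,0.03,0.03,0,0,0],[0,0.05,0.03,0,0,0],[0,0.05,0.03,0,0,0],[0,0.05,0.03,0,0,0],[0,0,0,0,0,0],[0,0,0,0,0,0]]]'; python3 -c "
from h import *
st=arm.get_state();print(st['tool_pos'],Ro.from_euler('xyz',st['tcp_rot'],degrees=True).as_matrix())
s,ds=snap('side','10');crop(s,'c10',180,100,340,250,4)
p,d=snap('top','10');crop(p,'c10t',100,120,420,260,2.5)"
```

```text
time_s: 36.85
tool_pos: [0.6158, -0.065, 0.0927]
tcp_rot: [163.0, 89.6, -17.0]
contact_force: [7.5, -8.2, -5.5]
width: 0.218
time_s: 37.35
tool_pos: [0.6122, -0.0629, 0.0926]
tcp_rot: [-111.7, 90.0, 68.3]
contact_force: [0.4, 0.9, 0.8]
width: 0.559
time_s: 38.6
tool_pos: [0.4924, -0.2431, 0.2027]
tcp_rot: [-176.6, 90.0, 3.4]
contact_force: [-0.3, 0.5, 0.0]
width: 0.6
[ 0.4924 -0.2431  0.2027] [[ 0.0006 -0.0004 -1.    ]
 [ 0.     -1.      0.0004]
 [-1.     -0.     -0.0006]]
```

View pics/c10.png

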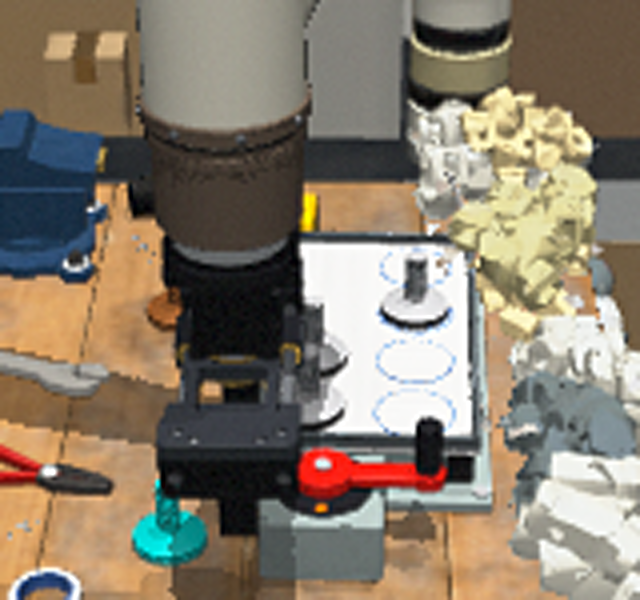

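View pics/c10t.png

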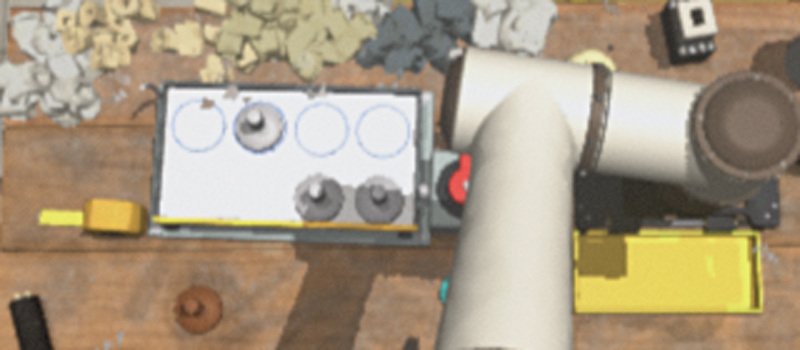

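```bash
python3 -m creep '[[[0,-0.04,-0.006,0,0,0],[0,-0.05,-0.007,0,0,0],[0,-0.05,-0.007,0,0,0],[0,-0.05,-0.007,0,0,0],[0,-0.05,-0.007,0,0,0],[0,-0.041,0,0,0,0],[0,0,0,0,0,0],[0,0,0,0,0,0],[0,0,0,0,0,0]]]'; python3 -c "
from h import *
st=arm.get_state();print(st['tool_pos'])
for q in [(319,199),(380,199)]: print(ray('top',q[0]/2.5+99.6,q[1]/2.5+119.6,.062))
s,ds=snap('side','11');crop(s,'c11',180,100,340,250,4)
p,d=snap('top','11');crop(p,'c11t',100,120,420,260,2.5)"
```

```text
time_s: 39.83
tool_pos: [0.5262, 0.0375, 0.2025]
tcp_rot: [37.2, 90.0, -142.8]
contact_force: [0.1, -1.1, -0.1]
width: 0.597
[0.5262 0.0375 0.2025]
[0.5259 0.1062 0.062 ]
[0.5254 0.0373 0.062 ]
```

View pics/c11.png

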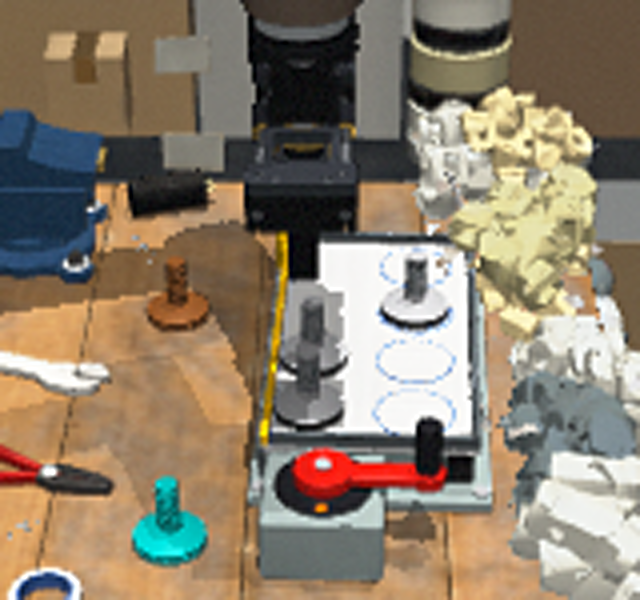

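View pics/c11t.png

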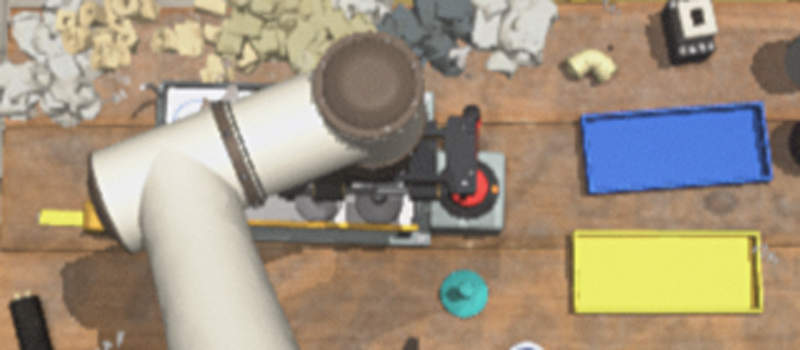

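```bash
python3 -m creep '[[[0.035,0,-0.001,0,0,0],[0.03,0,0,0,0,0],[0.025,0,0,0,0,0],[0.013,0,0,0,0,0],[0.008,0,0,0,0,0],[0.004,0,0,0,0,0],[0.001,0,0,0,0,0],[0,0,0,0,0,0],[0,0,0,0,0,0]]]'
python3 -m creep '[[[0,0,0,0,0,0],[0,0,0,0,0,0],[0,0,0,0,0,0],[0,0,0,0,0,0],[0,0,0,0,0,0]]]' 1
python3 -m creep '[[[-0.01,0,0,0,0,0],[-0.02,0,0,0,0,0],[-0.03,0,0,0,0,0],[-0.03,0,0,0,0,0],[-0.03,0,0,0,0,0],[0,0,0,0,0,0]]]'
```

```text
time_s: 41.05
tool_pos: [0.5275, 0.038, 0.087]
tcp_rot: [-160.6, 89.9, 19.5]
contact_force: [-0.1, 0.4, -0.4]
width: 0.598
time_s: 41.68
tool_pos: [0.5273, 0.0379, 0.0865]
tcp_rot: [-93.9, 90.0, 86.1]
contact_force: [-0.4, -0.7, -1.2]
width: 0.196
time_s: 42.42
tool_pos: [0.5284, 0.0382, 0.2094]
tcp_rot: [-161.7, 89.7, 18.3]
contact_force: [-0.4, -0.0, -0.7]
width: 0.198
```

```bash
python3 -m creep '[[[0,0.02,-0.005,0,0,0],[0,0.04,-0.007,0,0,0],[0,0.04,-0.007,0,0,0],[0,0.04,-0.007,0,0,0],[0,0.04,-0.007,0,0,0],[0,0.04,-0.007,0,0,0],[0,0.04,-0.007,0,0,0],[0,0.04,-0.007,0,0,0],[0,0.04,-0.007,0,0,0],[0,0.04,-0.006,0,0,0],[0,0.011,0,0,0,0],[0,0,0,0,0,0]]]'; python3 -c "
from h import *
st=arm.get_state();print(st['tool_pos'],st['width'])
p,d=snap('top','12');crop(p,'c12t',100,120,440,260,2.3)
s,ds=snap('side','12');crop(s,'c12',190,180,390,350,4)"
```

```text
time_s: 43.92
tool_pos: [0.5934, -0.3532, 0.2049]
tcp_rot: [-29.8, 89.8, 150.1]
contact_force: [0.1, 0.1, -1.7]
width: 0.198
[ 0.5934 -0.3532  0.2049] 0.1982513884828153
```

View pics/c12.png

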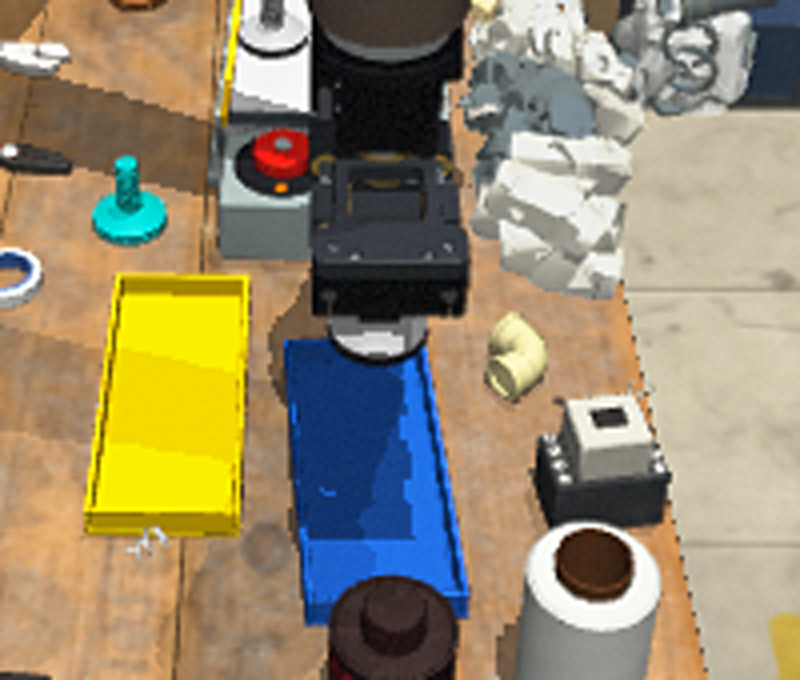

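View pics/c12t.png

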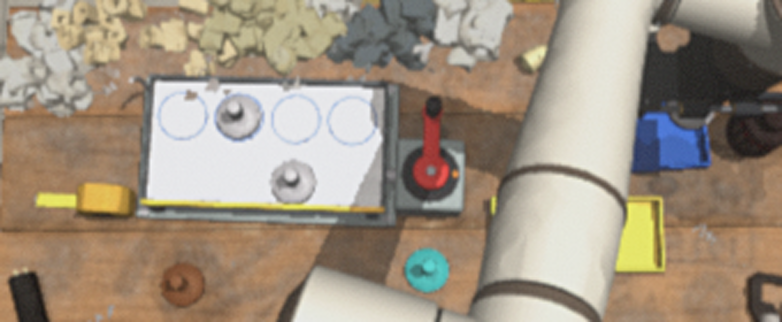

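Run:
```python
from h import *
for x,y in [(305,600),(466,590),(287,341),(425,341)]: print(ray("side",190+x/4-.4,180+y/4-.4,.022))
p=cv2.imread('pics/top_1.png'); 
from cell import arm
s,ds=arm.capture("side"); P=cloud("side",ds)
Q=P[325:384,265:330].reshape(-1,3); Q=Q[np.isfinite(Q[:,0])&(Q[:,2]>.05)&(Q[:,2]<.3)&(Q[:,0]<.66)]; print('jar',Q.min(0),Q.max(0))
t,d=arm.capture("top"); P=cloud("top",d); Q=P[160:195,412:450].reshape(-1,3);Q=Q[Q[:,2]>.04]; print(Q.min(0),Q.max(0))
```

```text
[ 0.5535 -0.4174  0.022 ]
[ 0.6458 -0.4098  0.022 ]
[ 0.5425 -0.2068  0.022 ]
[ 0.6343 -0.2066  0.022 ]
jar [ 0.5661 -0.5152  0.05  ] [ 0.6336 -0.4488  0.1   ]
[ 0.5537 -0.515   0.0406] [ 0.621  -0.3248  0.3728]
```

```bash
python3 -m creep '[[[0.03,-0.0252,0,0,0,0],[0.035,0,0,0,0,0],[0.035,0,0,0,0,0],[0.025,0,0,0,0,0],[0.015,0,0,0,0,0],[0.01,0,0,0,0,0],[0.007,0,0,0,0,0],[0,0,0,0,0,0],[0,0,0,0,0,0]]]'
```

```text
time_s: 45.25
tool_pos: [0.5948, -0.3282, 0.0504]
tcp_rot: [156.6, 89.9, -23.4]
contact_force: [-0.0, -0.2, -1.2]
width: 0.194
```

```bash
python3 -m creep '[[[0.004,0,0.002,0,0,0],[0.003,0,0,0,0,0],[0.002,0,0,0,0,0],[0,0,0,0,0,0],[0,0,0,0,0,0]]]'; python3 -c "
from h import *
s,ds=snap('side','13');crop(s,'c13',190,180,390,350,4)"
```

```text
time_s: 45.88
tool_pos: [0.5924, -0.328, 0.0406]
tcp_rot: [147.9, 90.0, -32.1]
contact_force: [0.3, -0.2, -0.5]
width: 0.194
```

View pics/c13.png

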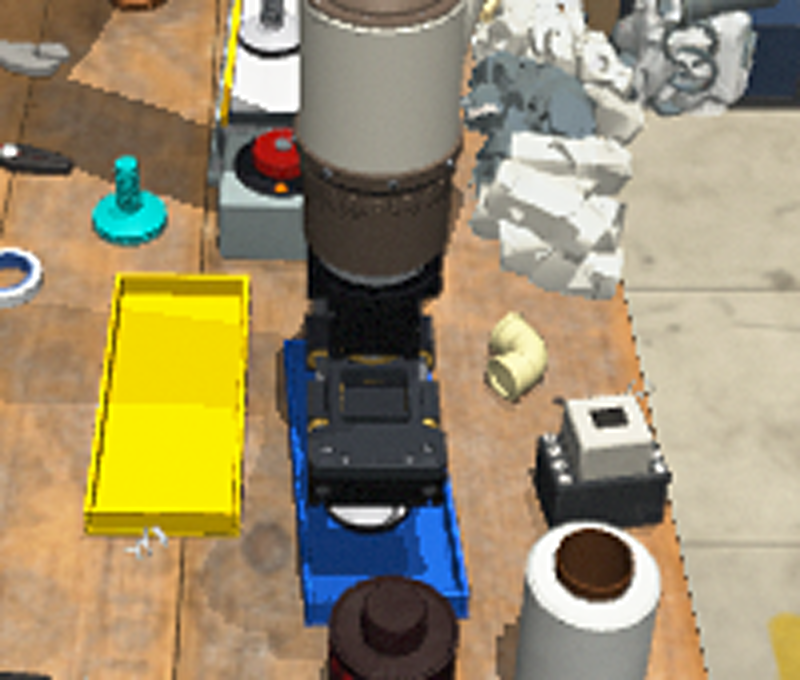

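```bash
python3 -m creep '[[[0.0,0,0,0,0,0],[0,0,0,0,0,0],[0,0,0,0,0,0],[0,0,0,0,0,0]]]' 0
python3 -m creep '[[[-0.015,0,0,0,0,0],[-0.03,0,0,0,0,0],[-0.04,0,0,0,0,0],[-0.04,0,0,0,0,0],[-0.035,0,0,0,0,0],[0,-0.035,0.005,0,0,0],[0,-0.045,0.008,0,0,0],[0,-0.045,0.008,0,0,0],[0,-0.045,0.008,0,0,0],[0,-0.045,0.008,0,0,0],[0,-0.045,0.008,0,0,0]]]'
python3 -m creep '[[[0,-0.045,0.008,0,0,0],[0,-0.045,0.008,0,0,0],[0,-0.045,0.003,0,0,0],[0,-0.04,0,0,0,0],[0,0,0,0,0,0],[0,0,0,0,0,0],[0,0,0,0,0,0]]]' -0.2
python3 -c "
from h import *
st=arm.get_state();print(st['tool_pos'],st['width'])
p,d=snap('top','14');crop(p,'c14t',100,120,440,260,2.3)"
```

```text
time_s: 46.42
tool_pos: [0.5923, -0.3279, 0.0406]
tcp_rot: [152.3, 90.0, -27.7]
contact_force: [-0.4, 0.5, -0.6]
width: 0.484
time_s: 47.8
tool_pos: [0.5471, -0.0666, 0.202]
tcp_rot: [-177.6, 89.9, 2.4]
contact_force: [-0.3, 0.3, -0.0]
width: 0.499
time_s: 48.68
tool_pos: [0.5283, 0.1061, 0.2009]
tcp_rot: [-166.2, 90.0, 13.8]
contact_force: [0.1, 0.6, -0.3]
width: 0.6
[0.5283 0.1061 0.2009] 0.6004002540494472
```

View pics/c14t.png

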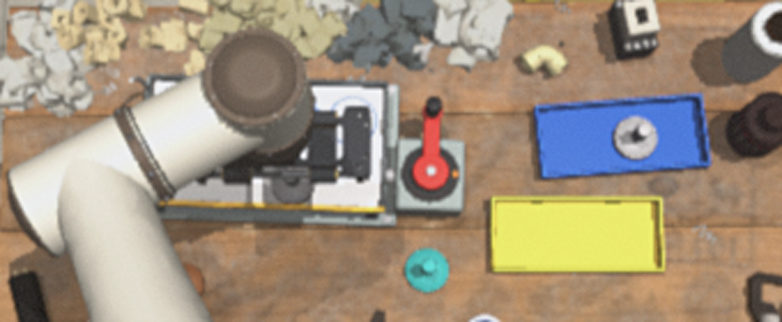

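```bash
python3 -m creep '[[[0.035,-0.0005,0,0,0,0],[0.03,0,0,0,0,0],[0.025,0,0,0,0,0],[0.013,0,0,0,0,0],[0.007,0,0,0,0,0],[0.003,0,0,0,0,0],[0.001,0,0,0,0,0],[0,0,0,0,0,0],[0,0,0,0,0,0]]]'
python3 -m creep '[[[0,0,0,0,0,0],[0,0,0,0,0,0],[0,0,0,0,0,0],[0,0,0,0,0,0],[0,0,0,0,0,0]]]' 1
python3 -m creep '[[[-0.01,0,0,0,0,0],[-0.02,0,0,0,0,0],[-0.03,0,0,0,0,0],[-0.03,0,0,0,0,0],[-0.03,0,0,0,0,0],[0,0,0,0,0,0]]]'
```

```text
time_s: 49.85
tool_pos: [0.5285, 0.1077, 0.087]
tcp_rot: [-154.9, 89.9, 25.1]
contact_force: [-0.2, 0.2, 0.5]
width: 0.603
time_s: 50.48
tool_pos: [0.5283, 0.1076, 0.0865]
tcp_rot: [50.8, 90.0, -129.2]
contact_force: [0.1, -0.4, -0.1]
width: 0.202
time_s: 51.22
tool_pos: [0.5294, 0.1081, 0.2094]
tcp_rot: [-154.3, 89.7, 25.7]
contact_force: [0.2, -0.4, -1.6]
width: 0.198
```

```bash
python3 -m creep '[[[0,0.02,-0.005,0,0,0],[0,0.04,-0.007,0,0,0],[0,0.04,-0.007,0,0,0],[0,0.04,-0.007,0,0,0],[0,0.04,-0.007,0,0,0],[0,0.04,-0.007,0,0,0],[0,0.04,-0.007,0,0,0],[0,0.04,-0.007,0,0,0],[0,0.04,-0.006,0,0,0],[0,0.024,0,0,0,0],[0,0,0,0,0,0],[0,0,0,0,0,0]]]'; python3 -c "
from h import *
st=arm.get_state();print(st['tool_pos'],st['width'])
s,ds=snap('side','15');crop(s,'c15',190,180,390,350,4)"
```

```text
time_s: 52.72
tool_pos: [0.5876, -0.2559, 0.2054]
tcp_rot: [-24.9, 89.9, 155.1]
contact_force: [-0.8, -0.2, -2.2]
width: 0.196
[ 0.5876 -0.2559  0.2054] 0.19631487890674443
```

View pics/c15.png

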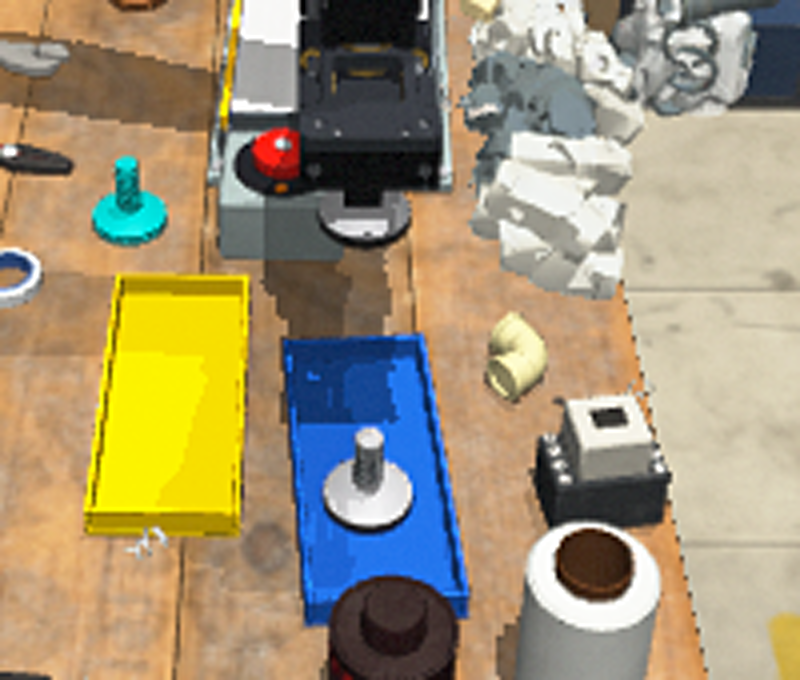

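```bash
python3 -m creep '[[[0.03,0,0,0,0,0],[0.035,0,0,0,0,0],[0.035,0,0,0,0,0],[0.025,0,0,0,0,0],[0.015,0,0,0,0,0],[0.01,0,0,0,0,0],[0.007,0,0,0,0,0],[0.004,0,0,0,0,0],[0.002,0,0,0,0,0],[0.0,0,0,0,0,0],[0,0,0,0,0,0]]]'
```

```text
time_s: 54.15
tool_pos: [0.5885, -0.2566, 0.044]
tcp_rot: [164.1, 90.0, -15.9]
contact_force: [-1.0, -0.3, -3.0]
width: 0.201
```

```bash
python3 -m creep '[[[0.002,0,0,0,0,0],[0.0015,0,0,0,0,0],[0,0,0,0,0,0],[0,0,0,0,0,0]]]'
python3 -m creep '[[[0.0,0,0,0,0,0],[0,0,0,0,0,0],[0,0,0,0,0,0],[0,0,0,0,0,0]]]' 0
python3 -m creep '[[[-0.015,0,0,0,0,0],[-0.03,0,0,0,0,0],[-0.04,0,0,0,0,0],[-0.04,0,0,0,0,0],[-0.035,0,0,0,0,0],[0,-0.035,0,0,0,0],[0,-0.045,-0.002,0,0,0],[0,-0.045,-0.003,0,0,0],[0,-0.045,-0.003,0,0,0],[0,-0.045,-0.003,0,0,0],[0,-0.045,-0.003,0,0,0]]]'
```

```text
time_s: 54.65
tool_pos: [0.5885, -0.2566, 0.0406]
tcp_rot: [153.1, 90.0, -26.9]
contact_force: [-0.9, -0.2, 2.7]
width: 0.201
time_s: 55.15
tool_pos: [0.5882, -0.2564, 0.0399]
tcp_rot: [-15.5, 90.0, 164.5]
contact_force: [-0.2, 1.0, 0.4]
width: 0.483
time_s: 56.52
tool_pos: [0.6024, 0.005, 0.2015]
tcp_rot: [-171.9, 89.9, 8.2]
contact_force: [1.6, -0.1, -0.4]
width: 0.502
```

```bash
python3 -m creep '[[[0,-0.045,-0.004,0,0,0],[0,-0.045,-0.004,0,0,0],[0,-0.045,-0.003,0,0,0],[0,-0.037,0,0,0,0],[0,0,0,0,0,0],[0,0,0,0,0,0],[0,0,0,0,0,0]]]' -0.2
python3 -c "
from h import *
st=arm.get_state();print(st['tool_pos'],st['width'])
p,d=snap('top','16');crop(p,'c16t',100,120,440,260,2.3)"
```

```text
time_s: 57.4
tool_pos: [0.6133, 0.1745, 0.2005]
tcp_rot: [-161.3, 90.0, 18.7]
contact_force: [-0.5, -0.3, -0.1]
width: 0.601
[0.6133 0.1745 0.2005] 0.6013151760950584
```

View pics/c16t.png

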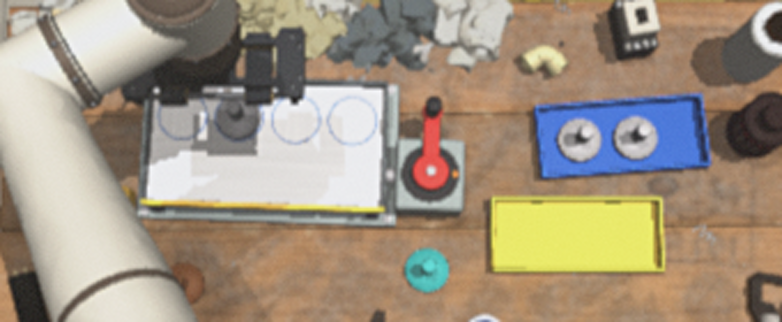

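```bash
python3 -m creep '[[[0.035,-0.001,0,0,0,0],[0.03,0,0,0,0,0],[0.025,0,0,0,0,0],[0.013,0,0,0,0,0],[0.007,0,0,0,0,0],[0.002,0,0,0,0,0],[0.001,0,0,0,0,0],[0,0,0,0,0,0],[0,0,0,0,0,0]]]'
python3 -m creep '[[[0,0,0,0,0,0],[0,0,0,0,0,0],[0,0,0,0,0,0],[0,0,0,0,0,0],[0,0,0,0,0,0]]]' 1
python3 -m creep '[[[-0.01,0,0,0,0,0],[-0.02,0,0,0,0,0],[-0.03,0,0,0,0,0],[-0.03,0,0,0,0,0],[-0.03,0,0,0,0,0],[0,0,0,0,0,0]]]'
```

```text
time_s: 58.58
tool_pos: [0.6135, 0.1767, 0.0876]
tcp_rot: [-153.5, 89.9, 26.5]
contact_force: [0.1, -0.4, 0.1]
width: 0.606
time_s: 59.2
tool_pos: [0.6133, 0.1765, 0.087]
tcp_rot: [48.2, 90.0, -131.8]
contact_force: [-0.6, -0.3, -0.4]
width: 0.196
time_s: 59.95
tool_pos: [0.6146, 0.1772, 0.2105]
tcp_rot: [-153.9, 89.6, 26.2]
contact_force: [-0.3, 0.2, -1.3]
width: 0.2
```

```bash
python3 -m creep '[[[0,0.025,0.004,0,0,0],[0,0.043,0.010,0,0,0],[0,0.043,0.015,0,0,0],[0,0.043,0.015,0,0,0],[0,0.043,0.015,0,0,0],[0,0.043,0.015,0,0,0],[0,0.043,0.015,0,0,0],[0,0.043,0.015,0,0,0],[0,0.043,0.015,0,0,0],[0,0.043,0.015,0,0,0],[0,0.037,0.017,0,0,0],[0,0.02,0.017,0,0,0]]]'
python3 -m creep '[[[0,0,0,0,0,0],[0,0,0,0,0,0],[0,0,0,0,0,0]]]'; python3 -c "
from h import *
p,d=snap('top','17');crop(p,'c17t',100,120,440,260,2.3)
s,ds=snap('side','17');crop(s,'c17',190,180,390,350,4)"
```

```text
time_s: 61.45
tool_pos: [0.4426, -0.2942, 0.2053]
tcp_rot: [-20.1, 89.8, 159.8]
contact_force: [-0.6, 0.2, -1.7]
width: 0.2
time_s: 61.82
tool_pos: [0.4454, -0.2919, 0.2067]
tcp_rot: [-31.3, 90.0, 148.7]
contact_force: [-0.4, 0.5, -0.9]
width: 0.199
```

View pics/c17.png

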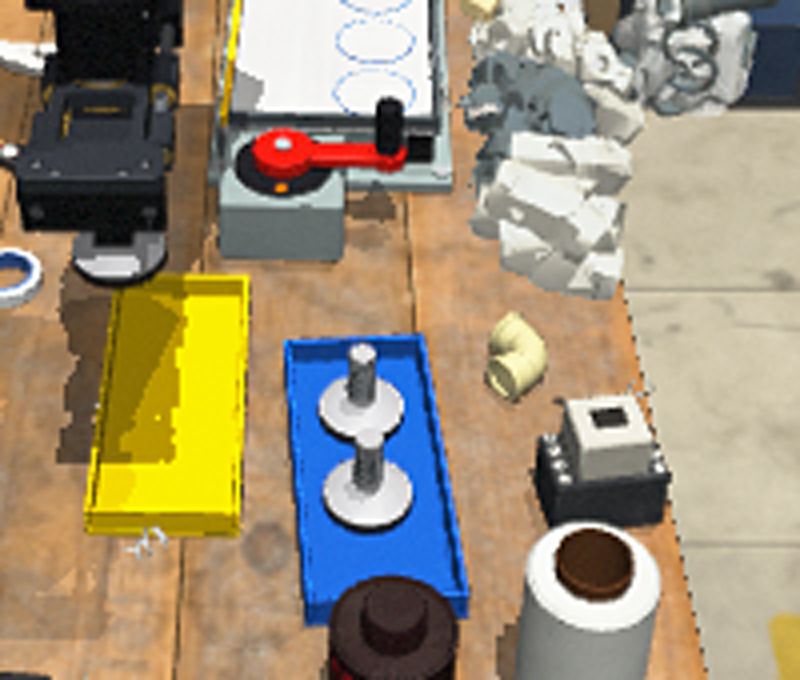

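View pics/c17t.png

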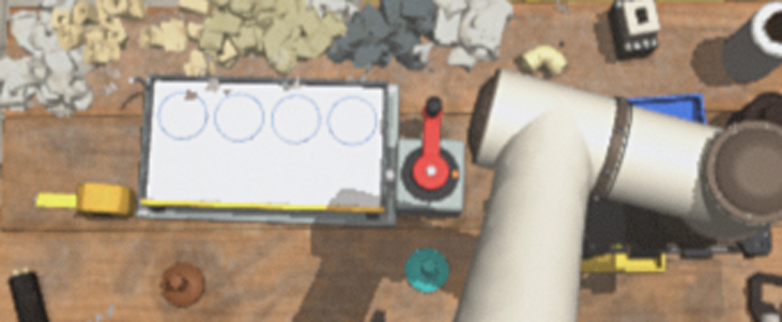

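```bash
python3 - <<'E'
from h import *
q=[ray("side",190+x/4-.4,180+y/4-.4,.022) for x,y in [(87,515),(241,515),(118,277),(249,277)]]; print(q,np.mean(q,0))
E
python3 -m creep '[[[0.03,0,-0.001,0,0,0],[0.035,0,0,0,0,0],[0.035,0,0,0,0,0],[0.025,0,0,0,0,0],[0.015,0,0,0,0,0],[0.01,0,0,0,0,0],[0.007,0,0,0,0,0],[0.004,0,0,0,0,0],[0.002,0,0,0,0,0],[0.0,0,0,0,0,0],[0,0,0,0,0,0]]]'
```

```text
[array([ 0.423 , -0.3559,  0.022 ]), array([ 0.5155, -0.3554,  0.022 ]), array([ 0.4246, -0.1435,  0.022 ]), array([ 0.5159, -0.1434,  0.022 ])] [ 0.4697 -0.2496  0.022 ]
time_s: 63.3
tool_pos: [0.4539, -0.2939, 0.0487]
tcp_rot: [160.3, 89.0, -19.5]
contact_force: [5.6, 4.7, 10.2]
width: 0.199
```

The yellow tray has been knocked aside: its centre from the side view is now (.470,-.250). I'm backing off before re-measuring.

```bash
python3 -m creep '[[[-0.02,0,0,0,0,0],[-0.03,0,0,0,0,0],[-0.04,0,0,0,0,0],[-0.04,0.02,0.02,0,0,0],[0,0.04,0.03,0,0,0],[0,0.04,0.01,0,0,0],[0,0.04,0,0,0,0],[0,0,0,0,0,0],[0,0,0,0,0,0],[0,0,0,0,0,0]]]'; python3 -c "
from h import *
st=arm.get_state();print(st['tool_pos'],Ro.from_euler('xyz',st['tcp_rot'],degrees=True).as_matrix())
p,d=snap('top','18');crop(p,'c18t',100,120,440,260,2.3)
s,ds=snap('side','18');crop(s,'c18',110,180,350,360,3.3)"
```

```text
time_s: 64.55
tool_pos: [0.3865, -0.4315, 0.1743]
tcp_rot: [-168.3, 90.0, 11.7]
contact_force: [0.2, 0.3, -1.9]
width: 0.197
[ 0.3865 -0.4315  0.1743] [[ 0.0002  0.0012 -1.    ]
 [ 0.     -1.     -0.0012]
 [-1.     -0.     -0.0002]]
```

View pics/c18.png

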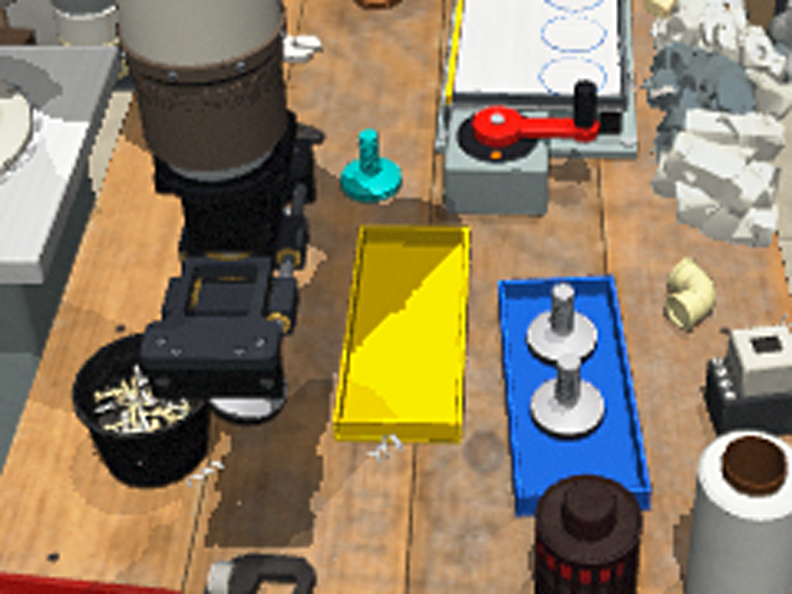

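View pics/c18t.png

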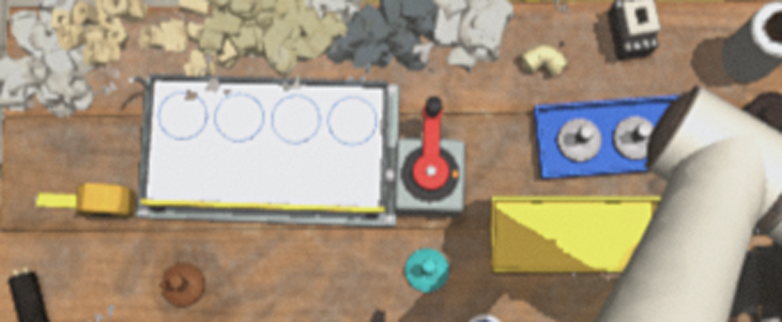

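Run:
```python
from h import *
q=[ray("side",110+x/3.3-.4,180+y/3.3-.4,.022) for x,y in [(335,425),(463,428),(362,228),(469,228)]]; print(np.array(q),np.mean(q,0))
# top: left rim corners (493,198),(493,270) ; tray c16t centre
for x,y in [(492,197),(663,197),(663,270),(492,270)]: print(ray("top",100+x/2.3-.4,120+y/2.3-.4,.022))
s=cv2.imread('pics/side_18.png')[:,:,::-1]; crop(s,'c18z',150,250,210,320,9)
```

```text
[[ 0.4224 -0.356   0.022 ]
 [ 0.5157 -0.3583  0.022 ]
 [ 0.4251 -0.1429  0.022 ]
 [ 0.5155 -0.1428  0.022 ]] [ 0.4697 -0.25    0.022 ]
[ 0.5135 -0.1412  0.022 ]
[ 0.5119 -0.3558  0.022 ]
[ 0.42   -0.3509  0.022 ]
[ 0.4214 -0.1388  0.022 ]
```

View pics/c18z.png

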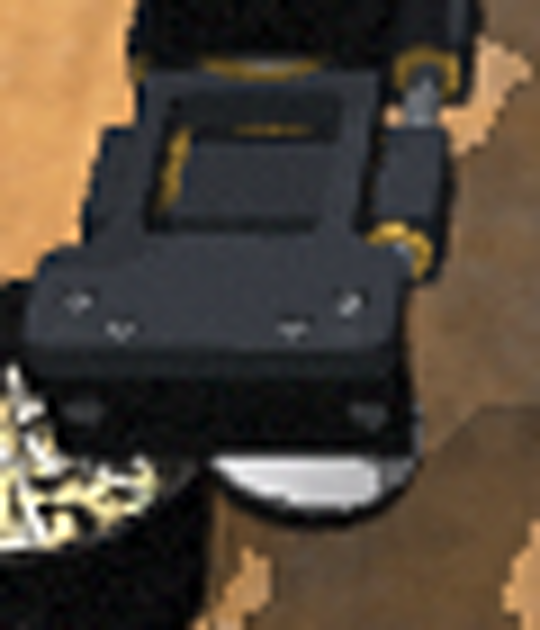

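Run:
```python
from h import *
s,d=arm.capture("side"); P=cloud("side",d); hsv=cv2.cvtColor(s,cv2.COLOR_RGB2HSV)
y,x=np.mgrid[:384,:512]
m=(x>172)&(x<198)&(y>298)&(y<309)&(P[...,2]>.1)&(P[...,2]<.18)&(hsv[...,2]>110)
Q=P[m]; print(len(Q),Q.min(0),Q.max(0)); c=np.median(Q,0); print(c); print(np.linalg.svd(Q-Q.mean(0))[2][2])
A=np.c_[Q[:,:2]-c[:2],np.ones(len(Q))]; print(np.linalg.lstsq(A,Q[:,2],rcond=None)[0])
```

```text
76 [ 0.3639 -0.458   0.1445] [ 0.3981 -0.444   0.1559]
[ 0.3841 -0.4518  0.15  ]
[ 0.273  -0.2073  0.9394]
[-0.275   0.1554  0.1499]
```

```bash
python3 -m creep '[[[0,-0.03,-0.015,0,0,0],[0,-0.04,-0.018,0,0,0],[0,-0.04,-0.018,0,0,0],[0,-0.04,-0.018,0,0,0],[0,-0.03,-0.0125,0,0,0],[0,0,0,0,0,0],[0,0,0,0,6.5,0],[0,0,0,0,6.5,0],[0,0,0,0,0,0],[0,0,0,0,0,0],[0,0,0,0,0,0]]]'
python3 - <<'E'
from h import *
st=arm.get_state();print(st['tool_pos'],st['width'],Ro.from_euler('xyz',st['tcp_rot'],degrees=True).as_matrix())
s,d=snap("side","19"); crop(s,'c19',190,150,310,290,4.5)
print(proj("side",st['tool_pos']-[0,.02,.03]))
E
```

```text
time_s: 66.08
tool_pos: [0.4684, -0.2527, 0.1741]
tcp_rot: [179.9, 77.0, -0.1]
contact_force: [0.5, 0.4, -1.8]
width: 0.198
[ 0.4684 -0.2527  0.1741] 0.19766760962564542 [[ 0.2244  0.0002 -0.9745]
 [-0.0003 -1.     -0.0003]
 [-0.9745  0.0003 -0.2244]]
[230.0579 246.9684]
```

View pics/c19.png

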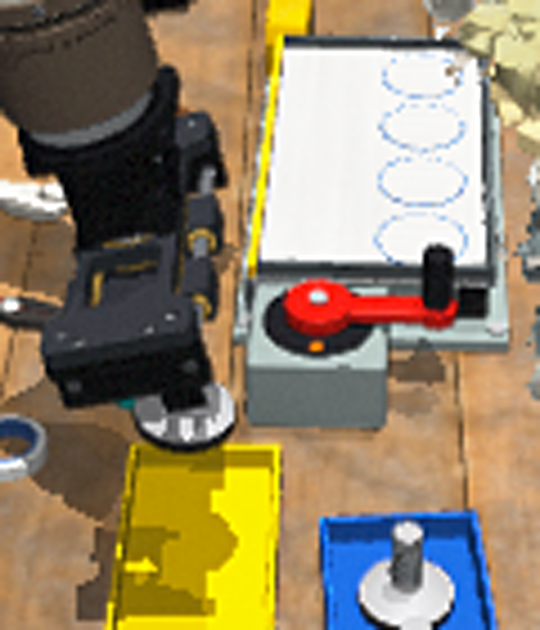

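Run:
```python
from h import *
s,d=arm.capture("side"); P=cloud("side",d)
Q=P[232:252,216:246].reshape(-1,3); u=np.tile(np.arange(216,246),20)
hsv=cv2.cvtColor(s,cv2.COLOR_RGB2HSV)[232:252,216:246].reshape(-1,3)
m=(Q[:,2]>.13)&(Q[:,2]<.17)&(hsv[:,2]>90)&(hsv[:,1]<60); Q=Q[m]; c=np.median(Q,0)
A=np.c_[Q[:,:2]-c[:2],np.ones(len(Q))]; b=np.linalg.lstsq(A,Q[:,2],rcond=None)[0]
r=Q[:,2]-A@b; k=abs(r)<.003; b=np.linalg.lstsq(A[k],Q[k,2],rcond=None)[0]
print(len(Q),k.sum(),Q.min(0),Q.max(0),c,b)
```

```text
166 141 [ 0.443  -0.279   0.1456] [ 0.4942 -0.2324  0.1566] [ 0.4734 -0.2653  0.1509] [-0.0668  0.0374  0.1504]
```

```bash
python3 -m creep '[[[0,0,0,0,3.5,0],[0.03,0,0.0089,0,0,0],[0.03,0,0.0089,0,0,0],[0.03,0,0.0089,0,0,0],[0.018,0,0.0053,0,0,0],[0.008,0,0.0024,0,0,0],[0.004,0,0.0012,0,0,0],[0.003,0,0.0009,0,0,0],[0,0,0,0,0,0],[0,0,0,0,0,0],[0,0,0,0,0,0]]]'
```

```text
time_s: 67.55
tool_pos: [0.4679, -0.2525, 0.0462]
tcp_rot: [180.0, 73.5, -0.0]
contact_force: [-0.6, 0.3, -0.9]
width: 0.199
```

```bash
python3 -m creep '[[[0.0025,0,0.0007,0,0,0],[0.0015,0,0.0004,0,0,0],[0,0,0,0,0,0],[0,0,0,0,0,0]]]'
python3 - <<'E'
from h import *
s,d=snap("side","20"); crop(s,'c20',190,200,310,320,4.5)
E
```

```text
time_s: 68.05
tool_pos: [0.4678, -0.2524, 0.0416]
tcp_rot: [180.0, 73.5, -0.0]
contact_force: [-0.3, -0.9, -1.7]
width: 0.198
```

View pics/c20.png

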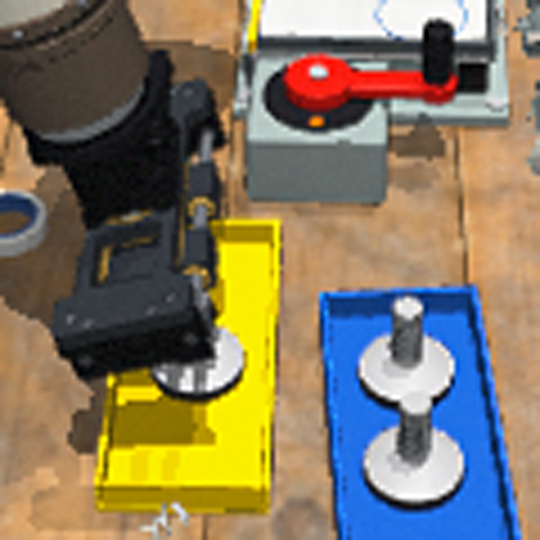

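```bash
python3 -m creep '[[[0.0015,0,0.0004,0,0,0],[0,0,0,0,0,0],[0,0,0,0,0,0]]]'; python3 -m creep '[[[0.0,0,0,0,0,0],[0,0,0,0,0,0],[0,0,0,0,0,0],[0,0,0,0,0,0]]]' -0.2
python3 -m creep '[[[-0.015,0,0,0,0,0],[-0.03,0,0,0,0,0],[-0.04,0,0,0,0,0],[-0.04,0,0,0,0,0],[-0.03,0,0,0,0,0],[0,0.03,0,0,-5.5,0],[0,0.05,0,0,-5.5,0],[0,0.05,0,0,-5.5,0],[0,0.05,0,0,0,0],[0,0.05,0,0,0,0],[0,0,0,0,0,0],[0,0,0,0,0,0]]]'
python3 - <<'E'
from h import *
print(arm.get_state()['tool_pos'])
s,d=snap("side","21"); crop(s,'c21',190,150,370,330,3.3)
s,d=snap("top","21"); crop(s,'c21t',90,120,440,260,2.2)
E
```

```text
time_s: 68.47
tool_pos: [0.4678, -0.2524, 0.04]
tcp_rot: [180.0, 73.5, -0.0]
contact_force: [0.5, 0.6, -2.1]
width: 0.198
time_s: 68.97
tool_pos: [0.468, -0.2525, 0.0402]
tcp_rot: [180.0, 73.5, -0.0]
contact_force: [0.3, 0.4, 0.2]
width: 0.55
time_s: 70.47
tool_pos: [0.4232, -0.4821, 0.189]
tcp_rot: [-34.0, 90.0, 146.0]
contact_force: [-0.1, 0.2, -0.4]
width: 0.6
[ 0.4232 -0.4821  0.189 ]
```

View pics/c21.png

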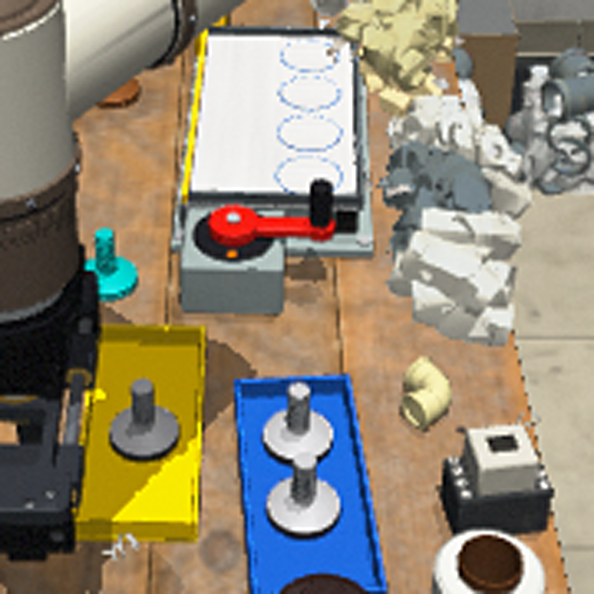

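View pics/c21t.png

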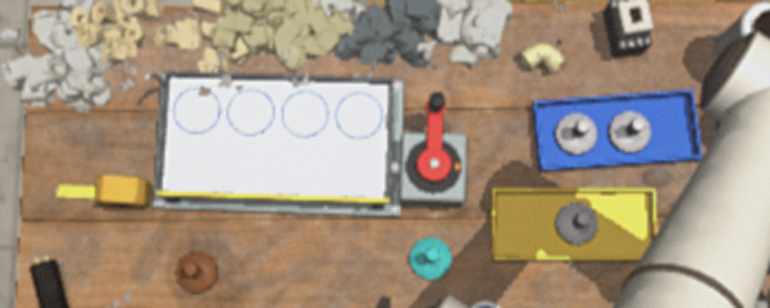

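```bash
python3 -m creep '[[[0,0,0,0,0,0],[0,0,0,0,0,0],[0,0,0,0,0,0],[0,0,0,0,0,0]]]'; python3 -c "
from cell import arm
print(arm.job_done())"
```

```text
time_s: 71.08
tool_pos: [0.4239, -0.4823, 0.1887]
tcp_rot: [136.8, 90.0, -43.2]
contact_force: [-0.7, 0.5, -0.3]
width: 0.601
the job is handed in; nothing more can be done
None
```

I tested and sorted the three grey feet and handed the job in after about 71 s. No verdict was reported.

- **Test:** I stood the feet on start circles 2, 3 and 4 and turned the handle to test. The foot on circle 2 stayed put, and the feet on circles 3 and 4 slid to the yellow stop. I then turned the handle back to load with all three still on the ramp, and only then sorted them.
- **Sorting:** the two that slid are in the blue tray and the one that stayed is in the yellow tray.
- **What went wrong:** the yellow tray had been knocked about 45 mm aside, and I noticed only after lowering the foot. The foot touched the tray wall at about 10 N and tilted roughly 15° in the grip. I backed off, measured the tray again, straightened the foot by tilting the tool, and set it down.
- **Last checks:** the final pictures from both cameras show all three feet upright and released in the right trays. The handle is at load, the tape measure and the look-alikes (brown and turquoise) are where they were, and the arm is clear. I judged the feet upright by eye in those pictures and did not measure the angle again after release.

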